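# Hang the block holders and file the lino blocks

### The arm

A 6-joint arm with a two-finger parallel gripper is mounted at the origin on a cart in front of the work surface, level with it; the furniture and walls round the work are solid. World frame = base frame: x ahead of the robot, y to its left, z up, the work surface at z = 0. Lengths are in m, angles in rad, forces in N, time in s.
With the tool pointing down it reaches from about 0.325 to 0.9 m from the base axis. Payload 6.1 kg.
Tool frame: the origin (TCP) lies at the very end of the fingers, on their centre line; the grasp point (between the pads) lies 19 mm behind it; z points along the fingers, y is the line along which they close (so a half turn about z gives the same grasp; the last joint's range is limited). The gripper opens to 85 mm and grips with 20 to 120 N. Pads are 22 mm wide; open, the fingers measure 114 mm over their backs; the gripper's body (76 mm by 85 mm) begins 54 mm behind the grasp point. The pads swing forward as they close: fully open they stand 13 mm farther back than shut.
Start: joints at [1.169, 0.22, 1.526, -0, 1.395, -0.126], TCP at [0.17, 0.601, 0.203] pointing down, gripper open.
Joint ranges: [-2.98, 2.98], [-0.91, 2.08], [0.09, 2.57], [-1.24, 4.39], [0.2, 2.65], [-2.68, 2.68]. Speed limits (rad/s): [2.57, 2.57, 3.01, 3.14, 3.14, 3.14].

### API

Orientations are given as a unit quaternion [x, y, z, w].
In Python, from plant import robot gives the robot as it stands.
- The arm moves only by the shell command python3 -m pendant 'ROWS'. ROWS is JSON, a list of rows, each an object with "twist": the turn, a rotation vector about the tool's x, y, z in units of 45 degrees (1.0 is 45 degrees), a list of three; "slide": the shift along the tool's x, y, z in units of 25 cm (1.0 is 25 cm), a list of three; "jaw": the closure, from -1 (fully open) to 1 (shut). In form: [{"twist": [ax, ay, az], "slide": [dx, dy, dz], "jaw": jaw}, ...]. A call has 1 to 5 rows; each row is the pose to reach, as a shift and turn from the pose commanded when the call began, along the tool's axes at that moment; what a row does not reach only later rows make up. A row lasts 1/8 s, in which the tool goes at most 62.5 mm and 10.7 degrees, less where a joint would pass 70% of its speed; a pose out of reach is approached as far as the arm can. A call with a number of a shift or a turn outside -1 to 1 is refused whole. A call with a gripper value outside its range is refused whole. The fingers move at their own pace and stop on an object; the grip force is fixed at half the most. Time passes only in rows, so rows that repeat a pose let the fingers close. It gives the time, the measured TCP pose, the force, the opening and the grip force at its end, in the units of the state.
- robot.get_state(): the state, without advancing time (a new reading comes with each control period).
- robot.read_camera(name): name is "scene" or "top" or "wrist"; returns a dict with "pixels" (384x512x3 uint8, red, green, blue), "fx", "fy", "cx", "cy" (pixels), "cam_to_world" (4x4, takes a point from camera to world coordinates). Camera axes: x right, y up, looking along -z (the intrinsics and any distortion apply to the point x, -y, -z); pixel columns grow to the right and rows downward; lengths in m; the calibration is good to about 2 mm. A picture is of the moment at which its call begins. There is no depth.
- robot.finish_job(): hands the job in; it is judged then, once.
The state is a dict: "clock": time; "q": joint angles; "qd": joint speeds; "tau": joint torques, N m; "tcp_pos": TCP position; "ee_rot": TCP orientation; "contact_force": force on the tool from outside, world axes, zero at the start; "moment": the same for the moment, N m; "grip_width": finger opening in m; "grasp_force": force on a finger pad.
Only numpy, scipy, OpenCV 4.12 (cv2) and the standard library are available. Lean on these libraries where they do the work, as an engineer would, in place of code of your own. Each camera call takes 0.05 s, during which the arm holds its last target. There are 200 camera calls.

### The job

Hook both blue block holders onto the white slotted board, one in each bay, and press each down until it is fully home and its red catch has sprung out over it. Once both hang, take every lino block out of the wooden stand and slide it, long edge down, right to the bottom of a free slot in the holders. Leave the two ink jars beside the work where they are.

Things in the scene. Friction and masses are not known exactly. Their poses are not given: they have to be found in the camera images.
- board: white slotted board fixed to the table, 300 wide, 142 high, 6 mm thick, facing the robot; origin on its front face at the table, mid-width; x points into it, z up. Its foot, 10 mm thick, reaches 30 mm in front. Two bays, centred at y +70 and -70; each has two upright slots 40 mm either side of its middle, 16 mm wide, from 88 to 122 mm above the table
- bay0 (a point): where a holder's grip point lies once it hangs home in the left bay (robot's view): 57 mm before the board's face, 98 mm above the table; axes as the board's. To hang: underside 50 mm up, push straight back until the back plate meets the board (pushes the catch in), press down 20 mm until the necks sit on the slots' lower ends. Hung, it may lean forward 3 degrees
- bay1 (a point): the same point of the right bay, 140 mm to the right
- catch0 (a joint): red spring catch in the middle of the left bay, 18 mm wide, 112 to 122 mm above the table, standing 8 mm out of the face; 0 is out, 0.008 pushed in flush. Spring 1.8 N out, 4.2 N in: friction can keep a holder from sinking home by its weight alone. It springs out over the top of the back plate when the holder is home
- catch1 (a joint): the same of the right bay
- holder0_grip (a point): grip point of a blue block holder (124 wide in y, 109 deep, 80 high, 350 g, stands upright). Its x points to its back, z up. An orange rib, 12 mm thick in y, x -28 to +50, top 80 mm above the underside, stands in its middle: pinch it across y. This point is in the rib at the holder's centre, 68 mm above the underside; the underside spans x -53 to +56
- holder0_tabs (a point): point midway between the necks of the holder's two steel hook tabs, axes as the holder's: 60 mm behind the grip point, 62 mm above the underside. Tabs at y -40 and +40, 10 mm wide: the neck (8 mm high) leaves the back plate (outer face 56 mm behind the grip point, 80 mm high) and ends 8 mm further in a tooth 6 mm thick, from 44 to 66 mm above the underside
- holder0_slotL (a point): centre of the floor of the holder's left slot (y = +45 mm from the middle, 6 mm above the underside); axes as the holder's. The slot runs along x, 98 mm long, 14 mm wide between white walls 20 mm high with a flared lead-in 7 mm higher, open above; one block fits
- holder0_slotR (a point): centre of the floor of the holder's right slot (y = -45 mm from the middle, 6 mm above the underside); axes as the holder's. The slot runs along x, 98 mm long, 14 mm wide between white walls 20 mm high with a flared lead-in 7 mm higher, open above; one block fits
- holder1_grip (a point): grip point of the second holder, the same as the first
- holder1_tabs (a point): the same of the second holder
- holder1_slotL (a point): centre of the floor of the holder's left slot (y = +45 mm from the middle, 6 mm above the underside); axes as the holder's. The slot runs along x, 98 mm long, 14 mm wide between white walls 20 mm high with a flared lead-in 7 mm higher, open above; one block fits
- holder1_slotR (a point): centre of the floor of the holder's right slot (y = -45 mm from the middle, 6 mm above the underside); axes as the holder's. The slot runs along x, 98 mm long, 14 mm wide between white walls 20 mm high with a flared lead-in 7 mm higher, open above; one block fits
- stand: light wooden stand, 112 x 230 x 28 mm, fixed to the table; origin at the centre of its underside. Four slots along its x at y = -90, -30, +30, +90, 14 mm wide and 20 mm deep, floor 8 mm above the table; three or four of them hold a block on edge
- block0_mid (a point): centre of a wooden lino printing block, 90 x 68 x 13 mm (11 mm of it solid board, the rest is the thin carved face), 90 g, waiting on its long edge in a slot of the wooden stand. Its x runs along the 90 mm, its y along the 68 mm (upright while it stands), its z is the direction of its thickness. Pinch it from above by its thickness. None if absent
- block1_mid (a point): centre of a wooden lino printing block, 90 x 68 x 13 mm (11 mm of it solid board, the rest is the thin carved face), 90 g, waiting on its long edge in a slot of the wooden stand. Its x runs along the 90 mm, its y along the 68 mm (upright while it stands), its z is the direction of its thickness. Pinch it from above by its thickness. None if absent
- block2_mid (a point): centre of a wooden lino printing block, 80 x 60 x 13 mm (11 mm of it solid board, the rest is the thin carved face), 90 g, waiting on its long edge in a slot of the wooden stand. Its x runs along the 80 mm, its y along the 60 mm (upright while it stands), its z is the direction of its thickness. Pinch it from above by its thickness. None if absent
- block3_mid (a point): centre of a wooden lino printing block, 80 x 60 x 13 mm (11 mm of it solid board, the rest is the thin carved face), 90 g, waiting on its long edge in a slot of the wooden stand. Its x runs along the 80 mm, its y along the 60 mm (upright while it stands), its z is the direction of its thickness. Pinch it from above by its thickness. None if absent
- green_jar: bystander: green ink jar with black lid, 60 mm across, 66 mm high, origin at its underside
- red_jar: bystander: red ink jar with white lid, 60 mm across, 66 mm high, origin at its underside

How it is judged:
By the outcome, as a careful person would: the job done as asked, in the order asked, and still so for the second after the job is handed in, with the robot touching nothing.
Of block0, block1, block2, block3 only 3 to 4 are there at a start; the rules pass over those that are not, and their reading is None.
At some moment in a run one of holder0, holder1 may be knocked a few centimetres aside while the robot is not near it.
It also fails if it takes over 210 s, if anything falls off the work surface, if the arm or the gripper's body presses on something with over 40 N, if the wrist force passes 120 N, or if a joint passes its speed limit or range.

## Working session

There is one attempt and no reset: what is moved stays moved. The work goes in short steps, Python scripts to look and compute and a shell command to move; the robot and the scene stay as the last step left them, time stands still between calls to the robot, and variables do not carry over. Pictures are saved under pics/ and viewed, at most 14 in all, crops included, and the job is handed in when it is done.

```bash
ls; mkdir -p pics; cat > h.py <<'E'
import numpy as np, cv2
from scipy.spatial.transform import Rotation as R
from plant import robot
def cam(n, save=None):
    c=robot.read_camera(n)
    if save: cv2.imwrite('pics/'+save+'.png', c['pixels'][:,:,::-1])
    return c
def ray(c,u,v):
    T=np.array(c['cam_to_world']); d=np.array([(u-c['cx'])/c['fx'],-(v-c['cy'])/c['fy'],-1.])
    return T[:3,3], T[:3,:3]@d
def onz(c,u,v,z):
    o,d=ray(c,u,v); return o+d*(z-o[2])/d[2]
def proj(c,p):
    T=np.array(c['cam_to_world']); q=T[:3,:3].T@(np.array(p)-T[:3,3])
    return np.array([c['cx']+c['fx']*q[0]/-q[2], c['cy']-c['fy']*q[1]/-q[2]])
E
python3 - <<'E'
from h import *
for n in ['scene','top','wrist']:
    c=cam(n,n+'0'); print(n,{k:(np.round(v,3).tolist() if k!='pixels' else 0) for k,v in c.items()})
s=robot.get_state(); print({k:np.round(v,3).tolist() for k,v in s.items()})
a=[cv2.imread(f'pics/{n}0.png') for n in ['scene','top']]
E
```

```text
pics
scene {'pixels': 0, 'fx': 472.935, 'fy': 472.935, 'cx': 249.419, 'cy': 187.792, 'cam_to_world': [[0.871, 0.37, -0.324, 0.114], [-0.492, 0.653, -0.576, -0.745], [-0.002, 0.661, 0.751, 1.188], [0.0, 0.0, 0.0, 1.0]]}
top {'pixels': 0, 'fx': 479.956, 'fy': 479.956, 'cx': 248.431, 'cy': 190.604, 'cam_to_world': [[-0.001, 0.983, -0.183, 0.306], [-1.0, -0.005, -0.023, 0.066], [-0.024, 0.183, 0.983, 1.5], [0.0, 0.0, 0.0, 1.0]]}
wrist {'pixels': 0, 'fx': 284.822, 'fy': 284.822, 'cx': 252.472, 'cy': 191.328, 'cam_to_world': [[0.274, -0.923, -0.271, 0.101], [0.962, 0.262, 0.079, 0.621], [-0.002, -0.282, 0.959, 0.373], [0.0, 0.0, 0.0, 1.0]]}
{'clock': 0.15, 'q': [1.169, 0.221, 1.527, 0.0, 1.395, -0.126], 'qd': [-0.001, -0.005, -0.003, -0.001, 0.0, 0.0], 'tau': [0.002, -49.749, -38.99, -0.0, 0.007, -0.0], 'tcp_pos': [0.17, 0.601, 0.202], 'ee_rot': [0.137, 0.991, -0.001, -0.0], 'contact_force': [-0.268, -0.466, 0.2], 'moment': [0.001, -0.033, 0.009], 'grasp_force': 0.0, 'grip_width': 0.085}
```

View pics/scene0.png

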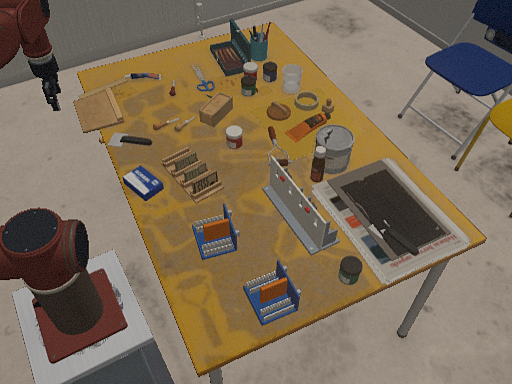

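View pics/top0.png

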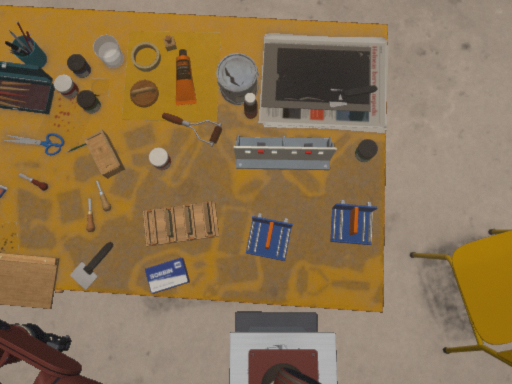

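The scene view shows the board in the middle right, two blue holders in front of it and the stand to their left. In the top view the board is at (285,152), the holders at (269,238) and (353,223), and the stand at (180,223) with apparently 3 blocks. The jars are at (158,157) and (366,150).

```bash
cat >> h.py <<'E'
def blobs(c,lo,hi,amin=20,roi=None):
    """HSV mask -> list of (area, minAreaRect) ; roi=(u0,v0,u1,v1)"""
    m=cv2.inRange(cv2.cvtColor(c['pixels'],cv2.COLOR_RGB2HSV),lo,hi)
    if roi:
        k=np.zeros_like(m); k[roi[1]:roi[3],roi[0]:roi[2]]=1; m=m*k
    cs,_=cv2.findContours(m,cv2.RETR_EXTERNAL,cv2.CHAIN_APPROX_NONE)
    return [(cv2.contourArea(a),cv2.minAreaRect(a)) for a in cs if cv2.contourArea(a)>=amin]
def go(p,yaw):
    """slide/twist (pendant units) to TCP pos p, tool down, tool y at angle yaw from world +y"""
    s=robot.get_state(); Rt=R.from_quat(s['ee_rot']); p=np.array(p,float)
    goal=R.from_euler('z',yaw)*R.from_quat([0,1,0,0])
    d=Rt.inv().apply(p-s['tcp_pos'])/0.25; t=(Rt.inv()*goal).as_rotvec()/(np.pi/4)
    print('slide',np.round(d,3).tolist(),'twist',np.round(t,3).tolist())
def axis(c,rect,z):
    """centre + heading (long axis) of a minAreaRect on plane z, + side lengths"""
    b=np.array([onz(c,*q,z) for q in cv2.boxPoints(rect)]); a,e=b[1]-b[0],b[2]-b[1]
    l=a if np.linalg.norm(a)>np.linalg.norm(e) else e
    if l[0]<0: l=-l
    return np.round(b.mean(0),4), round(float(np.arctan2(l[1],l[0])),3), np.round(sorted([np.linalg.norm(a),np.linalg.norm(e)]),3)
E
python3 - <<'E'
from h import *
c=cam('top')
print('orange');[print(a,axis(c,r,.08)) for a,r in blobs(c,(5,170,120),(14,255,255),20,(230,190,400,260))]
print('red');[print(a,r[0],onz(c,*r[0],.117)) for a,r in blobs(c,(0,120,80),(6,255,255),3,(225,130,345,175))+blobs(c,(172,120,80),(180,255,255),3,(225,130,345,175))]
im=c['pixels'][:,:,::-1]
a=cv2.resize(im[125:280,130:400],None,fx=2.9,fy=2.9,interpolation=cv2.INTER_CUBIC); cv2.imwrite('pics/t1.png',a)
for n,u,v in [('stand',180,223)]: print(n,onz(c,u,v,.02))
print('jars',onz(c,158,157,.066),onz(c,366,150,.066))
E
```

```text
orange
53.0 (array([0.4388, 0.0376, 0.08  ]), -0.205, array([0.009, 0.076]))
61.5 (array([ 0.4821, -0.2184,  0.08  ]), -0.042, array([0.009, 0.075]))
red
10.0 (307.5, 152.0) [ 0.6794792  -0.07769998  0.117     ]
10.0 (260.5, 151.0) [0.68360744 0.06175183 0.117     ]
stand [0.48068973 0.31307396 0.02      ]
jars [0.68076537 0.37886725 0.066     ] [ 0.69824507 -0.26231321  0.066     ]
```

View pics/t1.png

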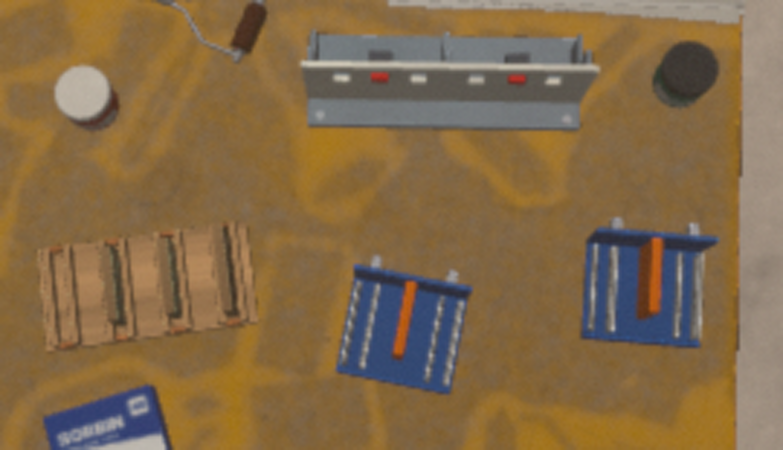

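```bash
python3 -m pendant '[{"twist":[0,0,-0.313],"slide":[-0.795,-0.606,-0.32],"jaw":-1},{"twist":[0,0,-0.313],"slide":[-0.795,-0.606,-0.32],"jaw":-1},{"twist":[0,0,-0.313],"slide":[-0.795,-0.606,-0.32],"jaw":-1},{"twist":[0,0,-0.313],"slide":[-0.795,-0.606,-0.32],"jaw":-1},{"twist":[0,0,-0.313],"slide":[-0.795,-0.606,-0.32],"jaw":-1}]'
python3 -m pendant '[{"twist":[0,0,0],"slide":[-0.46,-0.82,0],"jaw":-1},{"twist":[0,0,0],"slide":[-0.46,-0.82,0],"jaw":-1},{"twist":[0,0,0],"slide":[-0.46,-0.82,0],"jaw":-1},{"twist":[0,0,0],"slide":[-0.46,-0.82,0],"jaw":-1},{"twist":[0,0,0],"slide":[-0.46,-0.82,0],"jaw":-1}]'
python3 -m pendant '[{"twist":[0,0,0],"slide":[-0.46,-0.82,0],"jaw":-1},{"twist":[0,0,0],"slide":[-0.46,-0.82,0],"jaw":-1},{"twist":[0,0,0],"slide":[-0.46,-0.82,0],"jaw":-1},{"twist":[0,0,0],"slide":[-0.46,-0.82,0],"jaw":-1},{"twist":[0,0,0],"slide":[-0.46,-0.82,0],"jaw":-1}]'
python3 -c "
from h import *
c=cam('wrist','w1');print(np.round(c['cam_to_world'],3).tolist())
print(np.round(np.array(robot.get_state()['tcp_pos']),4))"
```

```text
clock: 0.82
tcp_pos: [0.3225, 0.3996, 0.285]
ee_rot: [0.017, 1.0, 0.001, 0.001]
contact_force: [0.1, -0.9, 0.3]
grip_width: 0.0852
grasp_force: 0.0
clock: 1.45
tcp_pos: [0.4298, 0.1912, 0.2826]
ee_rot: [0.017, 1.0, -0.0, -0.0]
contact_force: [-1.0, 0.7, 0.4]
grip_width: 0.0854
grasp_force: 0.0
clock: 2.08
tcp_pos: [0.5385, -0.0161, 0.2822]
ee_rot: [0.016, 1.0, 0.0, -0.001]
contact_force: [-0.1, 0.9, -0.6]
grip_width: 0.0855
grasp_force: 0.0
[[0.034, -0.959, -0.28, 0.467], [0.999, 0.033, 0.009, -0.014], [0.0, -0.281, 0.96, 0.453], [0.0, 0.0, 0.0, 1.0]]
[ 0.5379 -0.0145  0.2823]
```

View pics/w1.png

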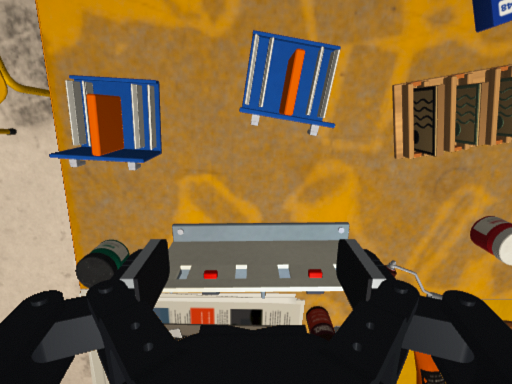

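The wrist view shows the board's slots at around (185,271), (241,271), (284,271) and (339,271), with the catches at (210,274) and (315,273). It also shows the foot edge at row 224, both ribs (106,125) and (293,82), and the jars.

```bash
python3 - <<'E'
from h import *
c=cam('wrist')
im=c['pixels']
a=cv2.resize(im[205:300,150:370,::-1],None,fx=3.6,fy=3.6,interpolation=cv2.INTER_NEAREST); cv2.imwrite('pics/b.png',a)
print('slots');[print(round(a),np.round(r[0],1),cv2.boundingRect(cv2.boxPoints(r))) for a,r in blobs(c,(0,0,150),(180,60,255),15,(165,258,360,285))]
for lo,hi in [((0,150,100),(5,255,255)),((174,150,100),(180,255,255))]:
    [print('red',round(a),np.round(r[0],1),onz(c,*r[0],.117)) for a,r in blobs(c,lo,hi,10,(190,255,340,285))]
print('orange');[print(a,axis(c,r,.08)) for a,r in blobs(c,(5,150,150),(14,255,255),60,(60,20,350,170))]
# foot front edge: row of max brightness gradient
g=cv2.GaussianBlur(cv2.cvtColor(im,cv2.COLOR_RGB2HSV)[:,:,1],(3,3),0).astype(float)
pts=[]
for u in list(range(185,340,8)):
    col=g[212:236,u]; d=np.diff(col); k=int(np.argmin(d)); pts.append((u,212+k+1))
P=np.array([onz(c,u,v,.01) for u,v in pts]); f=np.polyfit(P[:,1],P[:,0],1); r=P[:,0]-np.polyval(f,P[:,1]); print('foot x=',f,'res',r.std())
for v in (230,236):
    row=g[v,150:372]; d=np.diff(row); print('ends',v,150+np.argmin(d[:40])+1,150+180+np.argmax(d[180:])+1)
E
```

```text
slots
114 [282. 271.] (276, 265, 13, 13)
128 [239.5 271.5] (234, 265, 12, 14)
84 [184.  271.5] (179, 265, 11, 14)
red 72 [208.5 276. ] [ 0.68140473 -0.07836854  0.117     ]
red 74 [313.5 275. ] [0.68456448 0.06270136 0.117     ]
orange
474.5 (array([ 0.482 , -0.2174,  0.08  ]), -0.088, array([0.011, 0.076]))
516.0 (array([0.4394, 0.0377, 0.08  ]), -0.209, array([0.011, 0.076]))
foot x= [0.02299462 0.65280673] res 0.0004539667433748961
ends 230 171 348
ends 236 172 347
```

View pics/b.png

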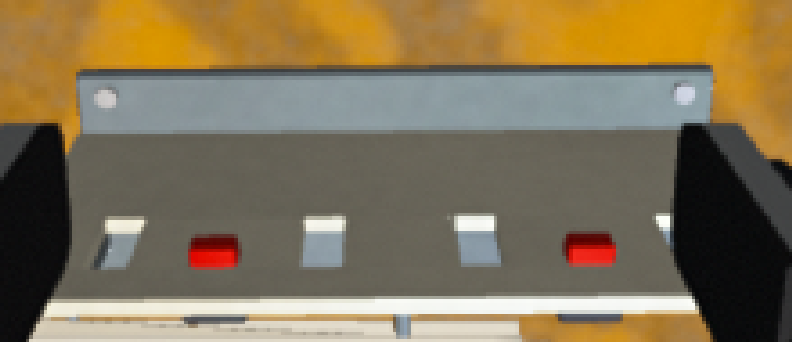

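```bash
python3 -c "
from h import *
c=cam('wrist')
print(onz(c,239.5,271.5,.105),onz(c,282,271,.105))
go((.40,.042,.20),-.207)"
```

```text
[ 0.68334824 -0.03621333  0.105     ] [0.68443425 0.02269998 0.105     ]
slide [0.556, 0.205, 0.332] twist [0.001, -0.001, 0.227]
```

```bash
python3 -m pendant '[{"twist":[0,0,0.227],"slide":[0.556,0.205,0.332],"jaw":-1},{"twist":[0,0,0.227],"slide":[0.556,0.205,0.332],"jaw":-1},{"twist":[0,0,0.227],"slide":[0.556,0.205,0.332],"jaw":-1},{"twist":[0,0,0.227],"slide":[0.556,0.205,0.332],"jaw":-1},{"twist":[0,0,0.227],"slide":[0.556,0.205,0.332],"jaw":-1}]'
python3 - <<'E'
from h import *
c=cam('wrist','w2')
for a,r in blobs(c,(5,150,120),(14,255,255),60): print(a,np.round(r,1) if 0 else r,axis(c,r,.08))
hsv=cv2.cvtColor(c['pixels'],cv2.COLOR_RGB2HSV); m=cv2.inRange(hsv,(5,150,120),(14,255,255))
print(np.histogram(hsv[:,:,2][m>0],12))
E
```

```text
clock: 2.85
tcp_pos: [0.4011, 0.0411, 0.2014]
ee_rot: [0.103, 0.995, 0.0, 0.001]
contact_force: [0.5, -0.5, 0.2]
grip_width: 0.0854
grasp_force: 0.0
316.0 ((49.05000305175781, 273.8499755859375), (37.87942886352539, 10.173614501953125), 69.775146484375) (array([ 0.4653, -0.2151,  0.08  ]), -0.083, array([0.013, 0.048]))
629.0 ((257.0, 209.5), (65.0, 10.0), 90.0) (array([0.438 , 0.0383, 0.08  ]), -0.198, array([0.011, 0.075]))
(array([ 94,  66,  32,  46,  23,  63, 109,  67,  74,  50, 281, 334]), array([120.        , 130.33333333, 140.66666667, 151.        ,
       161.33333333, 171.66666667, 182.        , 192.33333333,
       202.66666667, 213.        , 223.33333333, 233.66666667,
       244.        ]))
```

View pics/w2.png

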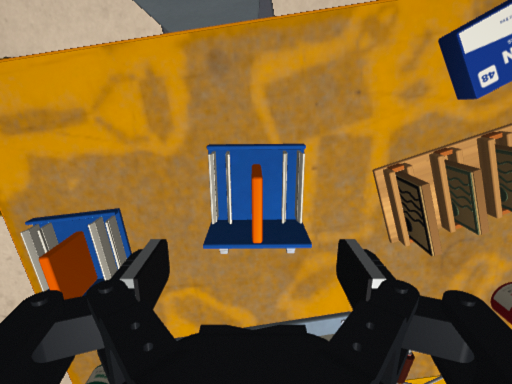

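Holder A's rib sits at (257,209), parallel to the fingers, so I'm descending to grip it.

```bash
python3 -m pendant '[{"twist":[0,0,0],"slide":[-0.105,0.02,0.25],"jaw":-1},{"twist":[0,0,0],"slide":[-0.105,0.02,0.45],"jaw":-1},{"twist":[0,0,0],"slide":[-0.105,0.02,0.61],"jaw":-1},{"twist":[0,0,0],"slide":[-0.105,0.02,0.61],"jaw":-1},{"twist":[0,0,0],"slide":[-0.105,0.02,0.61],"jaw":-1}]'
python3 -m pendant '[{"twist":[0,0,0],"slide":[0,0,0],"jaw":1},{"twist":[0,0,0],"slide":[0,0,0],"jaw":1},{"twist":[0,0,0],"slide":[0,0,0],"jaw":1},{"twist":[0,0,0],"slide":[0,0,0],"jaw":1},{"twist":[0,0,0],"slide":[0,0,0],"jaw":1}]'
```

```text
clock: 3.52
tcp_pos: [0.4292, 0.0394, 0.0497]
ee_rot: [0.104, 0.995, 0.0, 0.001]
contact_force: [0.3, 0.5, 0.9]
grip_width: 0.0853
grasp_force: 0.0
clock: 4.15
tcp_pos: [0.4273, 0.0398, 0.0482]
ee_rot: [0.104, 0.995, 0.0, 0.0]
contact_force: [-1.1, 1.8, 3.1]
grip_width: 0.0091
grasp_force: 58.7
```

```bash
python3 -m pendant '[{"twist":[0,0,0],"slide":[0,0,-0.1],"jaw":1},{"twist":[0,0,0],"slide":[0,0,-0.25],"jaw":1},{"twist":[0,0,0],"slide":[0,0,-0.25],"jaw":1}]'
python3 -c "
from h import *
go((.57,.0648,.11),-.0227)"
```

```text
clock: 4.53
tcp_pos: [0.4291, 0.0394, 0.1123]
ee_rot: [0.104, 0.995, -0.0, 0.003]
contact_force: [0.2, -0.1, -3.8]
grip_width: 0.0093
grasp_force: 59.1
slide [-0.53, 0.216, 0.012] twist [-0.0, 0.006, -0.236]
```

```bash
python3 -m pendant '[{"twist":[0,0,-0.235],"slide":[-0.15,0.06,0],"jaw":1},{"twist":[0,0,-0.235],"slide":[-0.35,0.14,0],"jaw":1},{"twist":[0,0,-0.235],"slide":[-0.53,0.216,0],"jaw":1},{"twist":[0,0,-0.235],"slide":[-0.53,0.216,0.012],"jaw":1},{"twist":[0,0,-0.235],"slide":[-0.53,0.216,0.012],"jaw":1}]'
python3 - <<'E'
from h import *
c=cam('wrist','w3'); t=cam('scene','s3')
s=robot.get_state(); print(np.round(s['tcp_pos'],4),R.from_quat(s['ee_rot']).as_euler('xyz').round(4))
a=c['pixels'][:,:,::-1]; b=cv2.resize(t['pixels'][140:260,220:360,::-1],None,fx=3,fy=3)
o=np.zeros((384,512+288,3),np.uint8);o[:,:512]=a;b=b[:384,60:348];o[:b.shape[0],512:512+b.shape[1]]=b
cv2.imwrite('pics/c3.png',o)
E
```

```text
clock: 5.15
tcp_pos: [0.5654, 0.0651, 0.1042]
ee_rot: [0.012, 1.0, -0.0, -0.003]
contact_force: [-0.7, 0.1, -3.9]
grip_width: 0.0094
grasp_force: 59.1
[0.566  0.0649 0.1058] [-3.1415e+00 -3.0000e-03  3.1178e+00]
```

View pics/c3.png

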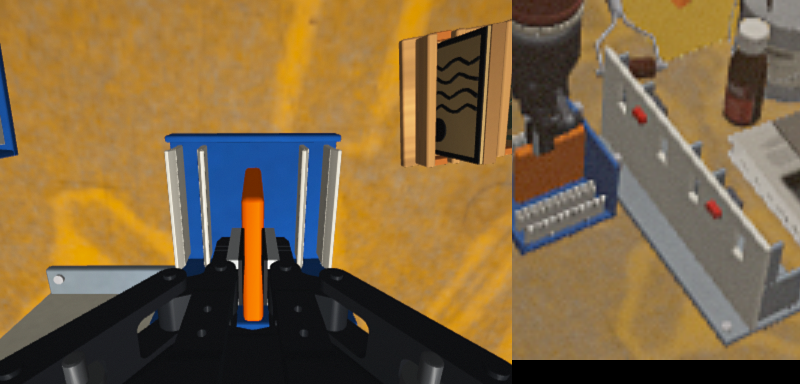

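The holder hangs level and square in the fingers, with its front edge at row 136, and lines up with the left bay.

```bash
python3 -m pendant '[{"twist":[0,0,0],"slide":[-0.08,0,0.026],"jaw":1},{"twist":[0,0,0],"slide":[-0.14,0,0.026],"jaw":1},{"twist":[0,0,0],"slide":[-0.14,0,0.026],"jaw":1},{"twist":[0,0,0],"slide":[-0.14,0,0.026],"jaw":1}]'; python3 -c "
from h import *
s=robot.get_state(); print(np.round(s['tcp_pos'],4),s['contact_force']);c=cam('scene');cv2.imwrite('pics/s4.png',cv2.resize(c['pixels'][140:260,220:360,::-1],None,fx=5,fy=5,interpolation=cv2.INTER_CUBIC))"
```

```text
clock: 5.75
tcp_pos: [0.6019, 0.0642, 0.1009]
ee_rot: [0.012, 1.0, 0.0, -0.0]
contact_force: [0.1, 0.8, -4.4]
grip_width: 0.0092
grasp_force: 59.1
[0.6019 0.0642 0.1009] [ 0.14583376  0.76281151 -4.43390659]
```

View pics/s4.png

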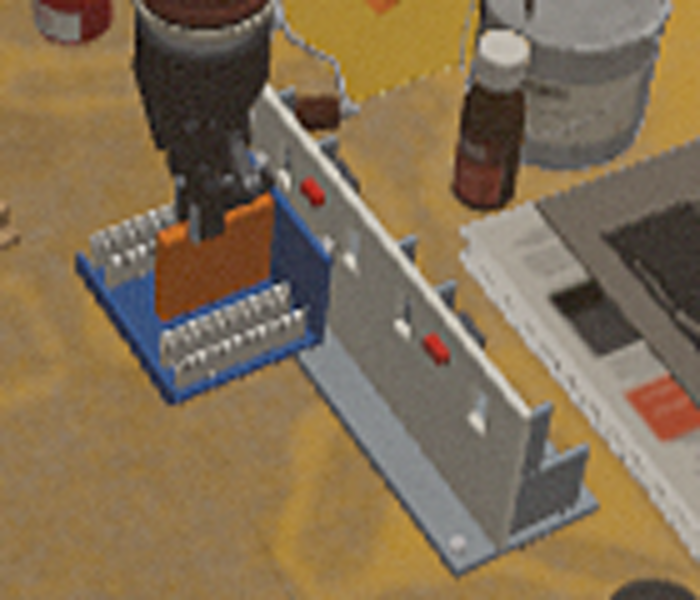

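The scene view shows the holder just before the board, with its right tab at (327,243) next to the slot at (350,245). I'll push on slowly.

```bash
python3 -m pendant '[{"twist":[0,0,0],"slide":[-0.03,0,0],"jaw":1},{"twist":[0,0,0],"slide":[-0.06,0,0],"jaw":1},{"twist":[0,0,0],"slide":[-0.06,0,0],"jaw":1}]';python3 -m pendant '[{"twist":[0,0,0],"slide":[-0.02,0,0],"jaw":1},{"twist":[0,0,0],"slide":[-0.04,0,0],"jaw":1},{"twist":[0,0,0],"slide":[-0.04,0,0],"jaw":1}]'; python3 -c "
from h import *
s=robot.get_state(); print(np.round(s['tcp_pos'],4),s['contact_force'])"
```

```text
clock: 6.18
tcp_pos: [0.6187, 0.0638, 0.101]
ee_rot: [0.012, 1.0, 0.0, 0.0]
contact_force: [-1.1, -0.2, -4.7]
grip_width: 0.009
grasp_force: 59.1
clock: 6.55
tcp_pos: [0.6274, 0.0637, 0.1003]
ee_rot: [0.012, 1.0, 0.0, -0.001]
contact_force: [-4.5, 0.3, -3.0]
grip_width: 0.0092
grasp_force: 59.3
[0.6274 0.0637 0.1003] [-4.48846457  0.27951802 -3.03612968]
```

```bash
python3 -m pendant '[{"twist":[0,0,0],"slide":[-0.015,0,0],"jaw":1},{"twist":[0,0,0],"slide":[-0.015,0,0],"jaw":1}]'; python3 -m pendant '[{"twist":[0,0,0],"slide":[-0.01,0,0],"jaw":1},{"twist":[0,0,0],"slide":[-0.01,0,0],"jaw":1},{"twist":[0,0,0],"slide":[-0.01,0,0],"jaw":1}]'
```

```text
clock: 6.8
tcp_pos: [0.6291, 0.0638, 0.0997]
ee_rot: [0.012, 1.0, 0.0, -0.003]
contact_force: [-8.7, 0.7, -2.0]
grip_width: 0.0094
grasp_force: 59.5
clock: 7.18
tcp_pos: [0.629, 0.0639, 0.0996]
ee_rot: [0.012, 1.0, 0.0, -0.006]
contact_force: [-18.5, 0.3, 4.7]
grip_width: 0.009
grasp_force: 60.2
```

```bash
python3 -m pendant '[{"twist":[0,0,0],"slide":[0.008,0,0.02],"jaw":1},{"twist":[0,0,0],"slide":[0.008,0,0.045],"jaw":1},{"twist":[0,0,0],"slide":[0.008,0,0.07],"jaw":1},{"twist":[0,0,0],"slide":[0.008,0,0.07],"jaw":1}]'; python3 -m pendant '[{"twist":[0,0,0],"slide":[0,0,0.015],"jaw":1},{"twist":[0,0,0],"slide":[0,0,0.015],"jaw":1},{"twist":[0,0,0],"slide":[0,0,0.015],"jaw":1}]'
```

```text
clock: 7.68
tcp_pos: [0.6291, 0.0638, 0.0823]
ee_rot: [0.012, 1.0, 0.0, -0.003]
contact_force: [-11.1, 0.8, 0.0]
grip_width: 0.0096
grasp_force: 59.6
clock: 8.05
tcp_pos: [0.629, 0.0638, 0.079]
ee_rot: [0.012, 1.0, 0.0, -0.003]
contact_force: [-13.4, 0.6, 2.0]
grip_width: 0.009
grasp_force: 59.9
```

```bash
python3 -m pendant '[{"twist":[0,0,0],"slide":[0,0,0.012],"jaw":1},{"twist":[0,0,0],"slide":[0,0,0.012],"jaw":1},{"twist":[0,0,0],"slide":[0,0,0.012],"jaw":1}]'; python3 -m pendant '[{"twist":[0,0,0],"slide":[0,0,0.01],"jaw":1},{"twist":[0,0,0],"slide":[0,0,0.01],"jaw":1},{"twist":[0,0,0],"slide":[0,0,0.01],"jaw":1}]';  python3 -c "
from h import *
c=cam('scene');cv2.imwrite('pics/s5.png',cv2.resize(c['pixels'][140:260,220:360,::-1],None,fx=5,fy=5,interpolation=cv2.INTER_CUBIC))"
```

```text
clock: 8.43
tcp_pos: [0.6291, 0.0639, 0.0781]
ee_rot: [0.012, 1.0, 0.0, -0.003]
contact_force: [-19.3, 1.1, 13.5]
grip_width: 0.0093
grasp_force: 61.4
clock: 8.8
tcp_pos: [0.6292, 0.0639, 0.0779]
ee_rot: [0.012, 1.0, -0.0, -0.003]
contact_force: [-25.9, -0.2, 27.0]
grip_width: 0.0094
grasp_force: 63.0
```

View pics/s5.png

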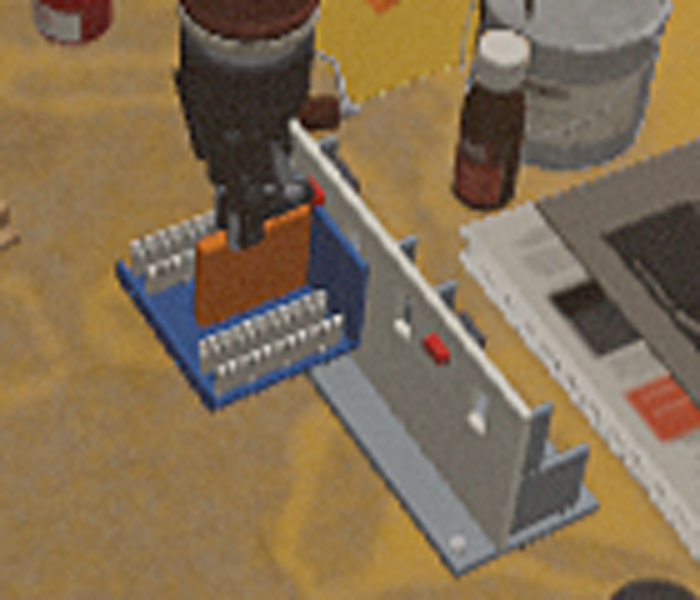

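It stopped hard at z 0.078 and the red catch shows above the plate at (315,190). I'll relax the push, open and rise.

```bash
python3 -m pendant '[{"twist":[0,0,0],"slide":[0.012,0,-0.014],"jaw":1},{"twist":[0,0,0],"slide":[0.012,0,-0.014],"jaw":-1},{"twist":[0,0,0],"slide":[0.012,0,-0.014],"jaw":-1},{"twist":[0,0,0],"slide":[0.012,0,-0.014],"jaw":-1},{"twist":[0,0,0],"slide":[0.012,0,-0.014],"jaw":-1}]'; python3 -m pendant '[{"twist":[0,0,0],"slide":[0,0,-0.2],"jaw":-1},{"twist":[0,0,0],"slide":[0,0,-0.4],"jaw":-1},{"twist":[0,0,0],"slide":[0.3,0,-0.6],"jaw":-1},{"twist":[0,0,0],"slide":[0.3,0,-0.6],"jaw":-1},{"twist":[0,0,0],"slide":[0.3,0,-0.6],"jaw":-1}]'
python3 - <<'E'
from h import *
c=cam('wrist','w6');t=cam('top')
for k in (c,t):
  print([ (a,axis(k,r,.08)) for a,r in blobs(k,(5,150,150),(14,255,255),20,(230,130,400,260) if k is t else None)])
  for lo,hi in [((0,150,100),(5,255,255)),((174,150,100),(180,255,255))]:
    [print('red',round(a),np.round(r[0],1),onz(k,*r[0],.122)) for a,r in blobs(k,lo,hi,4,(225,130,345,175) if k is t else None)]
go((.445,-.2165,.20),-.06)
E
```

```text
clock: 9.48
tcp_pos: [0.6294, 0.0635, 0.0775]
ee_rot: [0.012, 1.0, -0.0, 0.0]
contact_force: [0.2, -0.1, -0.7]
grip_width: 0.0804
grasp_force: 0.0
clock: 10.1
tcp_pos: [0.5545, 0.0655, 0.2296]
ee_rot: [0.012, 1.0, -0.0, 0.002]
contact_force: [0.6, -0.4, -0.8]
grip_width: 0.0854
grasp_force: 0.0
[(417.0, (array([0.8461, 0.2791, 0.08  ]), 0.138, array([0.027, 0.061]))), (543.5, (array([0.6522, 0.0629, 0.08  ]), -0.021, array([0.011, 0.084]))), (21.0, (array([0.5348, 0.2084, 0.08  ]), -1.451, array([0.004, 0.01 ]))), (39.0, (array([0.4481, 0.1962, 0.08  ]), 1.546, array([0.005, 0.01 ]))), (33.0, (array([0.4414, 0.2474, 0.08  ]), -1.362, array([0.005, 0.01 ]))), (28.5, (array([0.4345, 0.2976, 0.08  ]), -1.409, array([0.004, 0.009])))]
red 89 [252.5 289. ] [0.68075622 0.06219999 0.122     ]
red 6 [461.2 258.8] [0.64798605 0.29150751 0.122     ]
[(57.0, (array([ 0.4836, -0.2185,  0.08  ]), -0.042, array([0.009, 0.072])))]
red 9 [307.5 152. ] [ 0.67812844 -0.07718207  0.122     ]
slide [0.412, -1.137, 0.109] twist [-0.0, 0.001, 0.046]
```

```bash
python3 -m pendant '[{"twist":[0,0,0.046],"slide":[0.206,-0.57,0.05],"jaw":-1},{"twist":[0,0,0.046],"slide":[0.206,-0.57,0.05],"jaw":-1},{"twist":[0,0,0.046],"slide":[0.206,-0.57,0.05],"jaw":-1},{"twist":[0,0,0.046],"slide":[0.206,-0.57,0.05],"jaw":-1}]'
python3 -m pendant '[{"twist":[0,0,0],"slide":[0.206,-0.57,0.06],"jaw":-1},{"twist":[0,0,0],"slide":[0.206,-0.57,0.06],"jaw":-1},{"twist":[0,0,0],"slide":[0.206,-0.57,0.06],"jaw":-1},{"twist":[0,0,0],"slide":[0.206,-0.57,0.06],"jaw":-1},{"twist":[0,0,0],"slide":[0.206,-0.57,0.06],"jaw":-1}]'
python3 - <<'E'
from h import *
c=cam('wrist','w7')
for lo in (150,200): print([(a,r,axis(c,r,.08)) for a,r in blobs(c,(5,150,lo),(14,255,255),60,(150,100,360,300))])
s=robot.get_state(); print(np.round(s['tcp_pos'],4),R.from_quat(s['ee_rot']).as_euler('xyz').round(4))
E
```

```text
clock: 10.7
tcp_pos: [0.4988, -0.0776, 0.2134]
ee_rot: [0.032, 0.999, 0.0, -0.001]
contact_force: [-0.5, 0.5, 0.5]
grip_width: 0.0854
grasp_force: 0.0
clock: 11.32
tcp_pos: [0.4401, -0.214, 0.1996]
ee_rot: [0.03, 1.0, 0.001, -0.0]
contact_force: [0.6, -0.0, -0.1]
grip_width: 0.0851
grasp_force: 0.0
[(570.5, ((250.6283721923828, 214.979736328125), (10.090295791625977, 64.19194793701172), 1.3322198390960693), (array([ 0.4818, -0.2187,  0.08  ]), -0.089, array([0.011, 0.075])))]
[(463.0, ((250.95115661621094, 215.4650421142578), (8.395339012145996, 63.2315559387207), 1.9091525077819824), (array([ 0.4823, -0.2184,  0.08  ]), -0.098, array([0.009, 0.074])))]
[ 0.4402 -0.2139  0.1998] [ 3.1408e+00 -2.0000e-04  3.0831e+00]
```

```bash
python3 -c "
from h import *
go((.4712,-.2177,.049),-.085)"
```

```text
slide [-0.125, -0.009, 0.603] twist [0.001, -0.0, 0.034]
```

```bash
python3 -m pendant '[{"twist":[0,0,0.034],"slide":[-0.125,-0.009,0.25],"jaw":-1},{"twist":[0,0,0.034],"slide":[-0.125,-0.009,0.45],"jaw":-1},{"twist":[0,0,0.034],"slide":[-0.125,-0.009,0.605],"jaw":-1},{"twist":[0,0,0.034],"slide":[-0.125,-0.009,0.605],"jaw":-1},{"twist":[0,0,0.034],"slide":[-0.125,-0.009,0.605],"jaw":-1}]'
python3 -m pendant '[{"twist":[0,0,0],"slide":[0,0,0],"jaw":1},{"twist":[0,0,0],"slide":[0,0,0],"jaw":1},{"twist":[0,0,0],"slide":[0,0,0],"jaw":1},{"twist":[0,0,0],"slide":[0,0,0],"jaw":1},{"twist":[0,0,0],"slide":[0,0,0],"jaw":1}]'
python3 -c "
from h import *
s=robot.get_state(); print(np.round(s['tcp_pos'],4),s['moment'])"
python3 -m pendant '[{"twist":[0,0,0],"slide":[0,0,-0.1],"jaw":1},{"twist":[0,0,0],"slide":[0,0,-0.25],"jaw":1},{"twist":[0,0,0],"slide":[0,0,-0.25],"jaw":1}]'
python3 -c "
from h import *
go((.565,-.0752,.105),-.0225)"
```

```text
clock: 12.0
tcp_pos: [0.4719, -0.2191, 0.0505]
ee_rot: [0.043, 0.999, -0.001, 0.001]
contact_force: [1.3, -0.6, 0.5]
grip_width: 0.0856
grasp_force: 0.0
clock: 12.62
tcp_pos: [0.4706, -0.2191, 0.0492]
ee_rot: [0.043, 0.999, 0.0, 0.0]
contact_force: [-0.8, 2.7, 4.8]
grip_width: 0.0085
grasp_force: 58.7
[ 0.4706 -0.2191  0.0492] [0.27262168 0.19485119 0.00273697]
clock: 13.0
tcp_pos: [0.4723, -0.2205, 0.1136]
ee_rot: [0.043, 0.999, -0.002, 0.002]
contact_force: [0.8, -1.0, -3.4]
grip_width: 0.0089
grasp_force: 58.8
slide [-0.319, 0.611, 0.034] twist [-0.004, 0.006, -0.082]
```

```bash
python3 -m pendant '[{"twist":[0,0,-0.082],"slide":[-0.05,0.2,0],"jaw":1},{"twist":[0,0,-0.082],"slide":[-0.15,0.4,0],"jaw":1},{"twist":[0,0,-0.082],"slide":[-0.26,0.6,0.01],"jaw":1},{"twist":[0,0,-0.082],"slide":[-0.3,0.611,0.02],"jaw":1},{"twist":[0,0,-0.082],"slide":[-0.319,0.611,0.02],"jaw":1}]'
python3 - <<'E'
from h import *
c=cam('wrist','w8')
s=robot.get_state(); print(np.round(s['tcp_pos'],4),R.from_quat(s['ee_rot']).as_euler('xyz').round(4))
# holder square check: front edge of blue
hsv=cv2.cvtColor(c['pixels'],cv2.COLOR_RGB2HSV); m=cv2.inRange(hsv,(100,150,40),(125,255,255))
cs,_=cv2.findContours(m,cv2.RETR_EXTERNAL,cv2.CHAIN_APPROX_NONE)
for a in sorted(cs,key=cv2.contourArea)[-3:]: print(cv2.boundingRect(a))
ed=[(u,int(np.argmax(m[60:,u]>0))+60) for u in range(175,335,10)]; print(np.polyfit(*np.array(ed).T,1))
E
```

```text
clock: 13.62
tcp_pos: [0.562, -0.0735, 0.104]
ee_rot: [0.01, 1.0, 0.0, -0.002]
contact_force: [-0.3, -0.6, -4.6]
grip_width: 0.009
grasp_force: 58.9
[ 0.5625 -0.0743  0.1046] [ 3.1415e+00 -2.4000e-03  3.1195e+00]
(455, 313, 57, 51)
(332, 204, 152, 92)
(165, 133, 176, 144)
[-3.17868576e-16  1.33000000e+02]
```

View pics/w8.png

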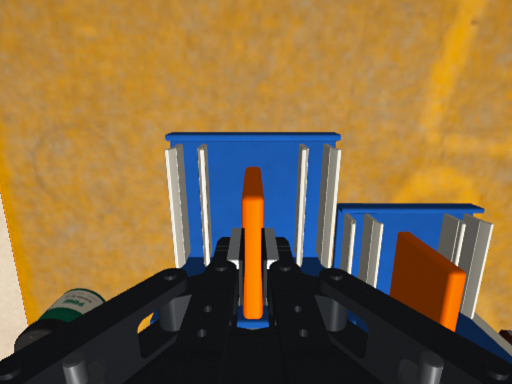

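Holder B is square in the fingers (front edge row 133), 2.6 mm clear of tolerance limits, and holder A hangs at its left.

```bash
python3 -m pendant '[{"twist":[0,0,0],"slide":[-0.06,-0.002,0.02],"jaw":1},{"twist":[0,0,0],"slide":[-0.15,-0.002,0.02],"jaw":1},{"twist":[0,0,0],"slide":[-0.19,-0.002,0.02],"jaw":1},{"twist":[0,0,0],"slide":[-0.22,-0.002,0.02],"jaw":1},{"twist":[0,0,0],"slide":[-0.22,-0.002,0.02],"jaw":1}]';python3 -m pendant '[{"twist":[0,0,0],"slide":[-0.02,0,0],"jaw":1},{"twist":[0,0,0],"slide":[-0.03,0,0],"jaw":1},{"twist":[0,0,0],"slide":[-0.03,0,0],"jaw":1}]'
```

```text
clock: 14.3
tcp_pos: [0.6178, -0.076, 0.1011]
ee_rot: [0.011, 1.0, -0.0, -0.0]
contact_force: [0.1, -0.2, -3.8]
grip_width: 0.0089
grasp_force: 58.9
clock: 14.68
tcp_pos: [0.6249, -0.0757, 0.101]
ee_rot: [0.011, 1.0, -0.0, -0.001]
contact_force: [-4.5, -0.7, -3.1]
grip_width: 0.0088
grasp_force: 59.0
```

```bash
python3 -m pendant '[{"twist":[0,0,0],"slide":[-0.015,0,0],"jaw":1},{"twist":[0,0,0],"slide":[-0.015,0,0],"jaw":1}]'; python3 -m pendant '[{"twist":[0,0,0],"slide":[-0.01,0,0],"jaw":1},{"twist":[0,0,0],"slide":[-0.01,0,0],"jaw":1},{"twist":[0,0,0],"slide":[-0.01,0,0],"jaw":1}]'
python3 -m pendant '[{"twist":[0,0,0],"slide":[0.005,0,0.02],"jaw":1},{"twist":[0,0,0],"slide":[0.005,0,0.045],"jaw":1},{"twist":[0,0,0],"slide":[0.005,0,0.07],"jaw":1},{"twist":[0,0,0],"slide":[0.005,0,0.07],"jaw":1}]'; python3 -m pendant '[{"twist":[0,0,0],"slide":[0,0,0.015],"jaw":1},{"twist":[0,0,0],"slide":[0,0,0.015],"jaw":1},{"twist":[0,0,0],"slide":[0,0,0.015],"jaw":1}]'
```

```text
clock: 14.92
tcp_pos: [0.6264, -0.0759, 0.1]
ee_rot: [0.011, 1.0, 0.0, -0.003]
contact_force: [-11.0, -2.0, -2.1]
grip_width: 0.0084
grasp_force: 59.3
clock: 15.3
tcp_pos: [0.6262, -0.0759, 0.0997]
ee_rot: [0.011, 1.0, 0.0, -0.006]
contact_force: [-19.0, -2.0, 3.0]
grip_width: 0.0088
grasp_force: 60.0
clock: 15.8
tcp_pos: [0.6263, -0.0755, 0.0829]
ee_rot: [0.011, 1.0, 0.0, -0.005]
contact_force: [-16.6, -0.7, 3.1]
grip_width: 0.0088
grasp_force: 60.1
clock: 16.18
tcp_pos: [0.6264, -0.0755, 0.0797]
ee_rot: [0.011, 1.0, 0.0, -0.005]
contact_force: [-18.6, 0.3, 6.4]
grip_width: 0.0088
grasp_force: 60.5
```

```bash
python3 -m pendant '[{"twist":[0,0,0],"slide":[0,0,0.012],"jaw":1},{"twist":[0,0,0],"slide":[0,0,0.012],"jaw":1},{"twist":[0,0,0],"slide":[0,0,0.012],"jaw":1}]'; python3 -m pendant '[{"twist":[0,0,0],"slide":[0,0,0.008],"jaw":1},{"twist":[0,0,0],"slide":[0,0,0.008],"jaw":1},{"twist":[0,0,0],"slide":[0,0,0.008],"jaw":1}]'
python3 -m pendant '[{"twist":[0,0,0],"slide":[0.014,0,-0.014],"jaw":1},{"twist":[0,0,0],"slide":[0.014,0,-0.014],"jaw":-1},{"twist":[0,0,0],"slide":[0.014,0,-0.014],"jaw":-1},{"twist":[0,0,0],"slide":[0.014,0,-0.014],"jaw":-1},{"twist":[0,0,0],"slide":[0.014,0,-0.014],"jaw":-1}]'; python3 -m pendant '[{"twist":[0,0,0],"slide":[0,0,-0.2],"jaw":-1},{"twist":[0,0,0],"slide":[0,0,-0.4],"jaw":-1},{"twist":[0,0,0],"slide":[0.3,0,-0.6],"jaw":-1},{"twist":[0,0,0],"slide":[0.3,0,-0.6],"jaw":-1},{"twist":[0,0,0],"slide":[0.3,0.3,-0.6],"jaw":-1}]'
python3 - <<'E'
from h import *
c=cam('wrist','w9');t=cam('scene')
o=np.zeros((384,800,3),np.uint8);o[:,:512]=c['pixels'][:,:,::-1]
b=cv2.resize(t['pixels'][160:260,260:350,::-1],(288,320),interpolation=cv2.INTER_CUBIC);o[:320,512:]=b
cv2.imwrite('pics/c9.png',o)
E
```

```text
clock: 16.55
tcp_pos: [0.6264, -0.0755, 0.0791]
ee_rot: [0.011, 1.0, 0.0, -0.005]
contact_force: [-25.4, 0.9, 19.8]
grip_width: 0.0085
grasp_force: 62.4
clock: 16.92
tcp_pos: [0.6265, -0.0755, 0.079]
ee_rot: [0.011, 1.0, 0.0, -0.005]
contact_force: [-31.1, 2.5, 29.9]
grip_width: 0.0089
grasp_force: 63.9
clock: 17.55
tcp_pos: [0.6274, -0.0758, 0.0786]
ee_rot: [0.011, 1.0, -0.0, 0.0]
contact_force: [-0.3, -0.3, 0.2]
grip_width: 0.0801
grasp_force: 0.0
clock: 18.18
tcp_pos: [0.5539, -0.0146, 0.231]
ee_rot: [0.014, 1.0, -0.001, 0.002]
contact_force: [1.1, -0.4, -0.4]
grip_width: 0.0854
grasp_force: 0.0
```

View pics/c9.png

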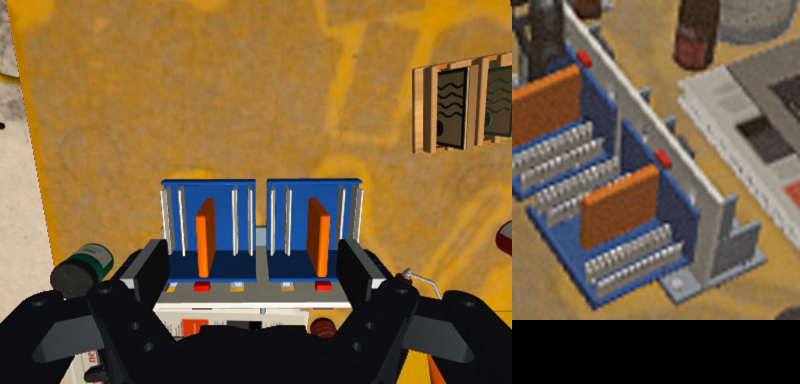

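Both holders hang and both catches are out over the plates, at (203,286) and (323,286). Next is the stand, which shows blocks at (452,108) and onwards.

```bash
python3 -c "
from h import *
go((.44,.30,.25),.128)"
```

```text
slide [0.476, 1.221, -0.08] twist [0.003, 0.002, -0.187]
```

```bash
python3 -m pendant '[{"twist":[0,0,-0.187],"slide":[0.24,0.61,-0.08],"jaw":-1},{"twist":[0,0,-0.187],"slide":[0.24,0.61,-0.08],"jaw":-1},{"twist":[0,0,-0.187],"slide":[0.24,0.61,-0.08],"jaw":-1},{"twist":[0,0,-0.187],"slide":[0.24,0.61,-0.08],"jaw":-1}]'
python3 -m pendant '[{"twist":[0,0,0],"slide":[0.143,0.64,0],"jaw":-1},{"twist":[0,0,0],"slide":[0.143,0.64,0],"jaw":-1},{"twist":[0,0,0],"slide":[0.143,0.64,0],"jaw":-1},{"twist":[0,0,0],"slide":[0.143,0.64,0],"jaw":-1},{"twist":[0,0,0],"slide":[0.143,0.64,0],"jaw":-1}]'
python3 - <<'E'
from h import *
c=cam('wrist','w10')
E
```

```text
clock: 18.77
tcp_pos: [0.4964, 0.1444, 0.2491]
ee_rot: [-0.065, 0.998, 0.0, 0.001]
contact_force: [0.3, 0.3, -0.2]
grip_width: 0.0853
grasp_force: 0.0
clock: 19.4
tcp_pos: [0.4421, 0.2953, 0.2481]
ee_rot: [-0.062, 0.998, -0.001, -0.0]
contact_force: [-0.3, 0.1, 0.5]
grip_width: 0.0853
grasp_force: 0.0
```

View pics/w10.png

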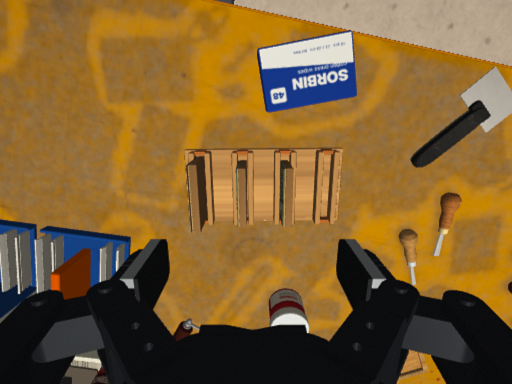

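```bash
python3 - <<'E'
import cv2
a=cv2.imread('pics/w10.png')[140:240,180:350]
cv2.imwrite('pics/z10.png',cv2.resize(a,None,fx=4.7,fy=4.7,interpolation=cv2.INTER_NEAREST))
E
```

```text
(no output)
```

View pics/z10.png

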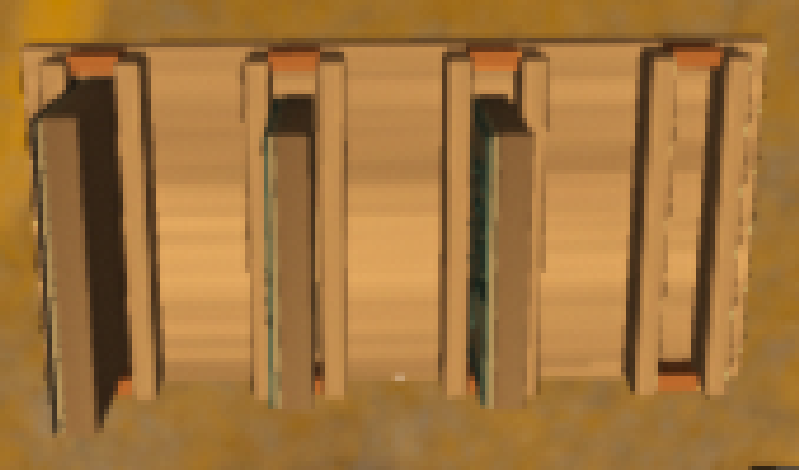

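Three blocks stand there: a large one (top face end points at (192,164) and (196,232)) and two small ones at (242,169)–(242,226) and (288,169)–(287,226). The leftmost-in-y slot is empty.

```bash
python3 - <<'E'
from h import *
c=cam('wrist')
for n,z,p,q in [('a',.076,(192.3,164.5),(196.4,231.9)),('b',.068,(241.7,168.7),(242.1,226.2)),('c',.068,(288.3,168.7),(287.4,226.2))]:
    P,Q=onz(c,*p,z),onz(c,*q,z); d=Q-P; m=(P+Q)/2
    print(n,np.round(m,4),'len',np.linalg.norm(d).round(4),'yaw',np.arctan2(d[1],d[0]).round(3))
P=[onz(c,180+x/4.7,140+y/4.7,.028) for x,y in [(22,45),(767,45)]]
print(np.round(P,4),np.linalg.norm(P[0]-P[1]),np.arctan2(P[0][0]-P[1][0],P[1][1]-P[0][1]))
s=robot.get_state();print(R.from_quat(s['ee_rot']).as_euler('xyz'))
E
```

```text
a [0.4908 0.2267 0.076 ] len 0.0894 yaw 0.122
b [0.4847 0.2861 0.068 ] len 0.0779 yaw 0.118
c [0.4775 0.345  0.068 ] len 0.0779 yaw 0.142
[[0.4375 0.2005 0.028 ]
 [0.4111 0.416  0.028 ]] 0.21713019039353246 0.12192871823007988
[-3.14094706e+00 -1.90534458e-04 -3.01869686e+00]
```

```bash
python3 -c "
from h import *
go((.4908,.2267,.13),.122)"
```

```text
slide [-0.159, -0.295, 0.473] twist [-0.001, -0.0, 0.001]
```

```bash
python3 -m pendant '[{"twist":[0,0,0],"slide":[-0.16,-0.295,0.2],"jaw":0.06},{"twist":[0,0,0],"slide":[-0.16,-0.295,0.4],"jaw":0.06},{"twist":[0,0,0],"slide":[-0.16,-0.295,0.473],"jaw":0.06},{"twist":[0,0,0],"slide":[-0.16,-0.295,0.473],"jaw":0.06},{"twist":[0,0,0],"slide":[-0.16,-0.295,0.473],"jaw":0.06}]'
python3 -c "
from h import *
s=robot.get_state();print(np.round(s['tcp_pos'],4))
c=cam('wrist','w11');go((.4908,.2267,.043),.122)"
```

```text
clock: 20.12
tcp_pos: [0.4915, 0.2281, 0.1319]
ee_rot: [-0.062, 0.998, 0.0, 0.001]
contact_force: [-0.6, 0.3, -0.0]
grip_width: 0.0401
grasp_force: 0.0
[0.4915 0.2281 0.1319]
slide [0.006, -0.007, 0.358] twist [0.001, 0.004, 0.003]
```

View pics/w11.png

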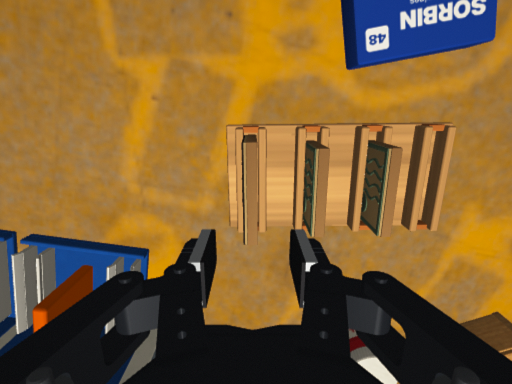

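The block's top is at column 250, between fingers centred on 252, so I'll descend and grip.

```bash
python3 -m pendant '[{"twist":[0,0,0],"slide":[0.006,-0.007,0.2],"jaw":0.06},{"twist":[0,0,0],"slide":[0.006,-0.007,0.352],"jaw":0.06},{"twist":[0,0,0],"slide":[0.006,-0.007,0.352],"jaw":0.06},{"twist":[0,0,0],"slide":[0.006,-0.007,0.352],"jaw":0.06}]'
python3 -m pendant '[{"twist":[0,0,0],"slide":[0,0,0],"jaw":1},{"twist":[0,0,0],"slide":[0,0,0],"jaw":1},{"twist":[0,0,0],"slide":[0,0,0],"jaw":1},{"twist":[0,0,0],"slide":[0,0,0],"jaw":1}]'
```

```text
clock: 20.68
tcp_pos: [0.4909, 0.2272, 0.0449]
ee_rot: [-0.063, 0.998, 0.0, 0.002]
contact_force: [1.1, -1.4, 0.1]
grip_width: 0.0401
grasp_force: 0.0
clock: 21.18
tcp_pos: [0.4907, 0.2269, 0.0446]
ee_rot: [-0.062, 0.998, 0.0, 0.002]
contact_force: [-1.0, -0.6, 6.2]
grip_width: 0.0086
grasp_force: 58.8
```

```bash
python3 -m pendant '[{"twist":[0,0,0],"slide":[0,0,-0.1],"jaw":1},{"twist":[0,0,0],"slide":[0,0,-0.3],"jaw":1},{"twist":[0,0,0],"slide":[0,0,-0.54],"jaw":1},{"twist":[0,0,0],"slide":[0,0,-0.54],"jaw":1}]'
python3 -c "
from h import *
go((.630,.1088,.175),-.0225)"
```

```text
clock: 21.68
tcp_pos: [0.4933, 0.2277, 0.1846]
ee_rot: [-0.062, 0.998, 0.001, 0.006]
contact_force: [-0.7, 0.4, -1.9]
grip_width: 0.0082
grasp_force: 58.7
slide [-0.483, -0.54, 0.043] twist [0.004, 0.016, 0.188]
```

```bash
python3 -m pendant '[{"twist":[0,0,0.188],"slide":[-0.483,-0.54,0.02],"jaw":1},{"twist":[0,0,0.188],"slide":[-0.483,-0.54,0.02],"jaw":1},{"twist":[0,0,0.188],"slide":[-0.483,-0.54,0.02],"jaw":1},{"twist":[0,0,0.188],"slide":[-0.483,-0.54,0.02],"jaw":1},{"twist":[0,0,0.188],"slide":[-0.483,-0.54,0.02],"jaw":1}]'
python3 -m pendant '[{"twist":[0,0,0],"slide":[0,0,0],"jaw":1}]'
python3 - <<'E'
from h import *
c=cam('wrist','w12');s=robot.get_state();print(np.round(s['tcp_pos'],4),R.from_quat(s['ee_rot']).as_euler('xyz').round(4))
go((.630,.1088,.11),-.0225)
E
```

```text
clock: 22.3
tcp_pos: [0.6249, 0.1074, 0.1713]
ee_rot: [0.012, 1.0, 0.0, -0.001]
contact_force: [0.2, 0.7, -0.7]
grip_width: 0.0081
grasp_force: 58.8
clock: 22.42
tcp_pos: [0.6247, 0.1085, 0.1722]
ee_rot: [0.011, 1.0, 0.0, -0.0]
contact_force: [0.3, -0.1, -1.3]
grip_width: 0.008
grasp_force: 58.8
[0.6248 0.1086 0.1724] [ 3.1414e+00 -2.0000e-04  3.1202e+00]
slide [-0.021, 0.001, 0.25] twist [0.0, -0.0, 0.001]
```

View pics/w12.png

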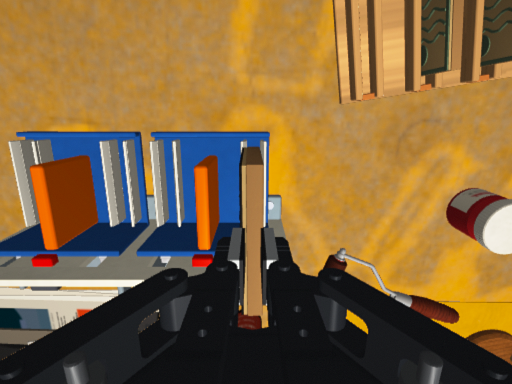

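This view shows the block above the slot beside the rib. I've now viewed 15 pictures, one over the limit of 14, so I'll rely on numbers from here.

```bash
python3 -m pendant '[{"twist":[0,0,0],"slide":[-0.018,0.001,0.15],"jaw":1},{"twist":[0,0,0],"slide":[-0.018,0.001,0.25],"jaw":1},{"twist":[0,0,0],"slide":[-0.018,0.001,0.27],"jaw":1},{"twist":[0,0,0],"slide":[-0.018,0.001,0.27],"jaw":1}]'
python3 -m pendant '[{"twist":[0,0,0],"slide":[0,0,0.02],"jaw":1},{"twist":[0,0,0],"slide":[0,0,0.04],"jaw":1},{"twist":[0,0,0],"slide":[0,0,0.06],"jaw":1},{"twist":[0,0,0],"slide":[0,0,0.06],"jaw":1}]'
```

```text
clock: 22.98
tcp_pos: [0.6301, 0.1082, 0.1054]
ee_rot: [0.011, 1.0, 0.0, 0.0]
contact_force: [-0.3, -0.3, -0.4]
grip_width: 0.0082
grasp_force: 71.1
clock: 23.48
tcp_pos: [0.6301, 0.1077, 0.0895]
ee_rot: [0.011, 1.0, 0.0, -0.0]
contact_force: [-0.9, 0.6, -0.5]
grip_width: 0.0079
grasp_force: 71.2
```

```bash
python3 -m pendant '[{"twist":[0,0,0],"slide":[0,0,0.02],"jaw":1},{"twist":[0,0,0],"slide":[0,0,0.04],"jaw":1},{"twist":[0,0,0],"slide":[0,0,0.055],"jaw":1},{"twist":[0,0,0],"slide":[0,0,0.055],"jaw":1}]'
python3 -m pendant '[{"twist":[0,0,0],"slide":[0,0,0.012],"jaw":1},{"twist":[0,0,0],"slide":[0,0,0.012],"jaw":1}]'
python3 -m pendant '[{"twist":[0,0,0],"slide":[0,0,0.01],"jaw":1},{"twist":[0,0,0],"slide":[0,0,0.01],"jaw":1}]'
```

```text
clock: 23.98
tcp_pos: [0.6305, 0.1076, 0.0762]
ee_rot: [0.011, 1.0, 0.0, 0.0]
contact_force: [0.8, 1.5, 1.1]
grip_width: 0.0084
grasp_force: 71.4
clock: 24.22
tcp_pos: [0.6301, 0.1076, 0.0729]
ee_rot: [0.011, 1.0, 0.0, -0.0]
contact_force: [1.4, 2.0, 0.8]
grip_width: 0.0081
grasp_force: 71.4
clock: 24.48
tcp_pos: [0.6301, 0.1076, 0.0702]
ee_rot: [0.011, 1.0, 0.0, -0.0]
contact_force: [2.6, 1.3, -1.3]
grip_width: 0.0084
grasp_force: 71.1
```

```bash
python3 -m pendant '[{"twist":[0,0,0],"slide":[0,0,0.008],"jaw":1},{"twist":[0,0,0],"slide":[0,0,0.008],"jaw":1}]'
python3 -m pendant '[{"twist":[0,0,0],"slide":[0,0,0.006],"jaw":1},{"twist":[0,0,0],"slide":[0,0,0.006],"jaw":1}]'
python3 - <<'E'
from h import *
c=cam('wrist','w13')
# top brown face of block: HSV around pixel column 252; print its row extent
hsv=cv2.cvtColor(c['pixels'],cv2.COLOR_RGB2HSV)
for v in range(120,330,8): print(v,hsv[v,252].tolist(),end=' ')
E
```

```text
clock: 24.72
tcp_pos: [0.6297, 0.1076, 0.069]
ee_rot: [0.011, 1.0, -0.0, -0.0]
contact_force: [-2.1, 1.3, 5.1]
grip_width: 0.0081
grasp_force: 71.8
clock: 24.98
tcp_pos: [0.6298, 0.1078, 0.0688]
ee_rot: [0.011, 1.0, -0.0, -0.0]
contact_force: [-6.3, 0.7, 12.1]
grip_width: 0.0085
grasp_force: 72.7
120 [19, 192, 212] 128 [19, 217, 208] 136 [114, 141, 76] 144 [141, 32, 56] 152 [14, 149, 72] 160 [16, 149, 164] 168 [15, 151, 166] 176 [15, 151, 166] 184 [15, 149, 168] 192 [16, 150, 168] 200 [15, 152, 170] 208 [15, 150, 170] 216 [15, 148, 171] 224 [15, 151, 171] 232 [16, 147, 172] 240 [16, 149, 174] 248 [15, 149, 176] 256 [15, 150, 175] 264 [16, 151, 177] 272 [15, 148, 177] 280 [15, 150, 179] 288 [16, 147, 177] 296 [15, 147, 180] 304 [16, 151, 181] 312 [15, 149, 183] 320 [108, 208, 65] 328 [108, 204, 65]
```

```bash
python3 - <<'E'
from h import *
c=cam('wrist');hsv=cv2.cvtColor(c['pixels'],cv2.COLOR_RGB2HSV)
m=cv2.inRange(hsv,(12,120,150),(18,180,200))
u=252;r=[v for v in range(140,330) if m[v,u]]; a,b=min(r)-.5,max(r)+.5;print(a,b)
for z in (.095,.1,.104,.108,.112): 
    P,Q=onz(c,u,a,z),onz(c,u,b,z); print(z,np.linalg.norm(P-Q).round(4),P.round(4),Q.round(4))
# hung holder front-edge (top of base plate z~.036?) tilt: rib A top ends
print([(ar,axis(c,rr,.11),rr) for ar,rr in blobs(c,(5,150,150),(13,255,255),150)])
E
```

```text
158.5 313.5
0.095 0.0942 [0.5833 0.1085 0.095 ] [0.6776 0.1061 0.095 ]
0.1 0.091 [0.5825 0.1085 0.1   ] [0.6734 0.1062 0.1   ]
0.104 0.0883 [0.5818 0.1085 0.104 ] [0.6701 0.1063 0.104 ]
0.108 0.0857 [0.5811 0.1085 0.108 ] [0.6668 0.1064 0.108 ]
0.112 0.0831 [0.5804 0.1086 0.112 ] [0.6635 0.1065 0.112 ]
[(611.0, (array([0.6174, 0.066 , 0.11  ]), -0.017, array([0.011, 0.039])), ((167.64634704589844, 232.68295288085938), (73.2020263671875, 22.740270614624023), 85.03025817871094))]
```

```bash
python3 -m pendant '[{"twist":[0,0,0],"slide":[0.003,0,-0.008],"jaw":1},{"twist":[0,0,0],"slide":[0.003,0,-0.008],"jaw":0.3},{"twist":[0,0,0],"slide":[0.003,0,-0.008],"jaw":0.3},{"twist":[0,0,0],"slide":[0.003,0,-0.008],"jaw":0.3}]'
python3 -m pendant '[{"twist":[0,0,0],"slide":[0,0,-0.15],"jaw":0.3},{"twist":[0,0,0],"slide":[0,0,-0.4],"jaw":0.3},{"twist":[0,0,0],"slide":[0,0,-0.4],"jaw":0.3},{"twist":[0,0,0],"slide":[0.15,0.2,-0.4],"jaw":0.06},{"twist":[0,0,0],"slide":[0.15,0.2,-0.4],"jaw":0.06}]'
python3 - <<'E'
from h import *
c=cam('wrist','w14');hsv=cv2.cvtColor(c['pixels'],cv2.COLOR_RGB2HSV)
p=proj(c,(.6275,.1078,.103));print(p)
m=cv2.inRange(hsv,(12,110,140),(18,185,205)); x0,y0=int(p[0]),int(p[1])
cs,_=cv2.findContours(m,cv2.RETR_EXTERNAL,cv2.CHAIN_APPROX_NONE)
print([(cv2.contourArea(k),axis(c,cv2.minAreaRect(k),.104)) for k in cs if cv2.contourArea(k)>150])
s=robot.get_state();print(np.round(s['tcp_pos'],4)); go((.4847,.2861,.13),.122)
E
```

```text
clock: 25.58
tcp_pos: [0.629, 0.1074, 0.0686]
ee_rot: [0.012, 1.0, -0.0, -0.001]
contact_force: [0.1, 0.2, -0.4]
grip_width: 0.0298
grasp_force: 0.0
clock: 26.2
tcp_pos: [0.5906, 0.1611, 0.1681]
ee_rot: [0.01, 1.0, 0.0, -0.001]
contact_force: [0.1, -0.2, -0.1]
grip_width: 0.0402
grasp_force: 0.0
[194.32525812 234.36038   ]
[(1397.0, (array([0.6888, 0.3624, 0.104 ]), -1.505, array([0.048, 0.071]))), (545.0, (array([0.6314, 0.3669, 0.104 ]), 0.872, array([0.024, 0.039]))), (485.5, (array([0.6053, 0.1089, 0.104 ]), -0.026, array([0.01, 0.05]))), (553.0, (array([0.596 , 0.3746, 0.104 ]), 0.228, array([0.018, 0.051]))), (324.0, (array([0.4764, 0.2273, 0.104 ]), 1.55, array([0.016, 0.019]))), (1700.5, (array([0.4858, 0.2662, 0.104 ]), 0.035, array([0.031, 0.077]))), (34663.0, (array([0.5893, 0.2455, 0.104 ]), 0.228, array([0.23 , 0.294]))), (27237.5, (array([0.5151, 0.0396, 0.104 ]), -0.079, array([0.138, 0.146])))]
[0.5918 0.1597 0.1683]
slide [0.438, 0.497, 0.153] twist [-0.0, -0.002, -0.181]
```

```bash
python3 -m pendant '[{"twist":[0,0,-0.181],"slide":[0.438,0.497,0.1],"jaw":0.06},{"twist":[0,0,-0.181],"slide":[0.438,0.497,0.1],"jaw":0.06},{"twist":[0,0,-0.181],"slide":[0.438,0.497,0.1],"jaw":0.06},{"twist":[0,0,-0.181],"slide":[0.438,0.497,0.15],"jaw":0.06},{"twist":[0,0,-0.181],"slide":[0.438,0.497,0.15],"jaw":0.06}]'
python3 -m pendant '[{"twist":[0,0,0],"slide":[0,0,0],"jaw":0.06},{"twist":[0,0,0],"slide":[0,0,0],"jaw":0.06}]'
python3 - <<'E'
from h import *
c=cam('wrist','w15');hsv=cv2.cvtColor(c['pixels'],cv2.COLOR_RGB2HSV)
p=[proj(c,(.4847-t*.993,.2861-t*.122,.068)) for t in (-.02,.0,.02)];print(np.round(p,1))
for q in p[1:]: 
  v=int(q[1]); print([hsv[v,u].tolist() for u in range(int(q[0])-12,int(q[0])+13,2)])
go((.4847,.2861,.040),.122)
E
```

```text
clock: 26.88
tcp_pos: [0.4862, 0.284, 0.13]
ee_rot: [-0.06, 0.998, -0.001, -0.001]
contact_force: [0.5, 0.4, 0.2]
grip_width: 0.0403
grasp_force: 0.0
clock: 27.12
tcp_pos: [0.4876, 0.2844, 0.132]
ee_rot: [-0.059, 0.998, 0.0, 0.0]
contact_force: [-0.3, -0.4, 0.4]
grip_width: 0.0402
grasp_force: 0.0
[[255.2 213. ]
 [255.2 191.1]
 [255.1 168.2]]
[[16, 150, 201], [16, 151, 205], [36, 73, 102], [19, 127, 181], [16, 145, 135], [15, 154, 151], [15, 151, 154], [16, 149, 154], [16, 150, 156], [15, 153, 112], [16, 153, 182], [16, 150, 204], [16, 148, 203]]
[[16, 148, 203], [16, 149, 202], [42, 74, 103], [19, 128, 177], [16, 152, 149], [15, 153, 147], [15, 152, 148], [16, 152, 149], [16, 151, 152], [15, 154, 104], [16, 151, 187], [16, 148, 202], [16, 148, 201]]
slide [0.01, 0.008, 0.368] twist [0.0, 0.001, -0.005]
```

```bash
python3 -m pendant '[{"twist":[0,0,-0.005],"slide":[0.01,0.006,0.2],"jaw":0.06},{"twist":[0,0,-0.005],"slide":[0.01,0.006,0.365],"jaw":0.06},{"twist":[0,0,-0.005],"slide":[0.01,0.006,0.365],"jaw":0.06},{"twist":[0,0,-0.005],"slide":[0.01,0.006,0.365],"jaw":0.06}]'
python3 -m pendant '[{"twist":[0,0,0],"slide":[0,0,0],"jaw":1},{"twist":[0,0,0],"slide":[0,0,0],"jaw":1},{"twist":[0,0,0],"slide":[0,0,0],"jaw":1},{"twist":[0,0,0],"slide":[0,0,0],"jaw":1}]'
python3 -m pendant '[{"twist":[0,0,0],"slide":[0,0,-0.1],"jaw":1},{"twist":[0,0,0],"slide":[0,0,-0.3],"jaw":1},{"twist":[0,0,0],"slide":[0,0,-0.54],"jaw":1},{"twist":[0,0,0],"slide":[0,0,-0.54],"jaw":1}]'
python3 -c "
from h import *
go((.628,.0185,.175),-.0225)"
```

```text
clock: 27.68
tcp_pos: [0.4851, 0.2866, 0.042]
ee_rot: [-0.061, 0.998, 0.0, 0.001]
contact_force: [0.7, 0.6, -0.0]
grip_width: 0.0402
grasp_force: 0.0
clock: 28.18
tcp_pos: [0.4839, 0.2864, 0.0406]
ee_rot: [-0.062, 0.998, 0.0, 0.0]
contact_force: [-0.7, 0.8, -0.1]
grip_width: -0.0002
grasp_force: 0.0
clock: 28.68
tcp_pos: [0.4875, 0.288, 0.1819]
ee_rot: [-0.062, 0.998, 0.002, 0.005]
contact_force: [0.5, 0.9, -0.9]
grip_width: 0.0001
grasp_force: 0.0
slide [-0.425, -1.139, 0.029] twist [0.005, 0.014, 0.186]
```

```bash
python3 -m pendant '[{"twist":[0,0,0],"slide":[0.15,0,-0.1],"jaw":-1},{"twist":[0,0,0],"slide":[0.15,0,-0.1],"jaw":-1},{"twist":[0,0,0],"slide":[0.15,0,-0.1],"jaw":-1}]'
python3 - <<'E'
from h import *
c=cam('wrist','w16');s=robot.get_state();print(np.round(s['tcp_pos'],4))
def samp(cn,pt):
    u,v=np.round(proj(c,pt)).astype(int); return cv2.cvtColor(c['pixels'][v:v+1,u:u+1],cv2.COLOR_RGB2HSV)[0,0].tolist()
ex=np.array([.9926,.1217,0]);ey=np.array([-.1217,.9926,0])
for n,m,z in [('a',(.4908,.2267,0),.076),('b',(.4847,.2861,0),.068),('c',(.4775,.345,0),.068)]:
    print(n,np.round(proj(c,np.array(m)+[0,0,z]),0))
    for t in (-.03,0,.03): print('  ',t,[samp(c,np.array(m)+[0,0,z]+t*ex+k*ey) for k in np.arange(-.012,.013,.004)])
E
```

```text
clock: 29.05
tcp_pos: [0.4465, 0.2816, 0.1995]
ee_rot: [-0.062, 0.998, -0.0, -0.0]
contact_force: [-0.3, 0.6, -0.4]
grip_width: 0.0544
grasp_force: 0.0
[0.4465 0.2815 0.1992]
a [198. 211.]
   -0.03 [[19, 204, 195], [16, 147, 208], [16, 151, 186], [16, 150, 189], [15, 149, 82], [16, 148, 208], [16, 151, 196]]
   0 [[19, 197, 170], [17, 150, 220], [15, 154, 162], [16, 146, 203], [15, 155, 94], [17, 147, 225], [17, 147, 225]]
   0.03 [[105, 8, 67], [90, 8, 67], [135, 43, 12], [98, 102, 10], [14, 179, 188], [14, 185, 185], [14, 187, 185]]
b [253. 209.]
   -0.03 [[16, 151, 205], [16, 148, 196], [16, 145, 134], [15, 150, 146], [16, 152, 149], [16, 147, 203], [16, 151, 184]]
   0 [[16, 152, 194], [16, 148, 205], [17, 138, 159], [16, 150, 153], [16, 151, 157], [16, 151, 203], [16, 150, 189]]
   0.03 [[16, 152, 181], [16, 148, 193], [19, 129, 180], [15, 150, 161], [16, 150, 163], [16, 154, 181], [16, 152, 190]]
c [305. 209.]
   -0.03 [[21, 111, 62], [25, 88, 52], [18, 134, 137], [15, 152, 146], [15, 153, 148], [16, 150, 204], [16, 149, 203]]
   0 [[63, 59, 39], [23, 102, 60], [18, 133, 146], [15, 151, 154], [15, 152, 156], [17, 147, 221], [16, 148, 221]]
   0.03 [[13, 194, 199], [49, 55, 37], [19, 127, 193], [15, 136, 58], [90, 26, 10], [120, 4, 67], [90, 4, 67]]
```

```bash
python3 - <<'E'
from h import *
c=cam('wrist','w17');hsv=cv2.cvtColor(c['pixels'],cv2.COLOR_RGB2HSV)
P0=np.array(c['cam_to_world'])
for u in (251,253,255): print(u,[(v,int(hsv[v,u,2])) for v in range(160,262,3)])
for v in (190,209,225): print(v,[(u,int(hsv[v,u,2])) for u in range(236,272,2)])
E
```

```text
251 [(160, 187), (163, 204), (166, 46), (169, 54), (172, 56), (175, 104), (178, 143), (181, 144), (184, 144), (187, 145), (190, 145), (193, 146), (196, 148), (199, 148), (202, 148), (205, 149), (208, 152), (211, 152), (214, 154), (217, 152), (220, 154), (223, 155), (226, 153), (229, 156), (232, 155), (235, 156), (238, 160), (241, 157), (244, 153), (247, 155), (250, 153), (253, 141), (256, 145), (259, 151)]
253 [(160, 189), (163, 206), (166, 48), (169, 58), (172, 59), (175, 106), (178, 144), (181, 144), (184, 146), (187, 146), (190, 147), (193, 147), (196, 149), (199, 149), (202, 149), (205, 151), (208, 150), (211, 152), (214, 154), (217, 155), (220, 155), (223, 155), (226, 158), (229, 158), (232, 158), (235, 159), (238, 160), (241, 159), (244, 154), (247, 154), (250, 151), (253, 143), (256, 150), (259, 154)]
255 [(160, 188), (163, 204), (166, 48), (169, 55), (172, 58), (175, 104), (178, 145), (181, 146), (184, 148), (187, 147), (190, 147), (193, 149), (196, 149), (199, 149), (202, 151), (205, 151), (208, 153), (211, 152), (214, 154), (217, 154), (220, 155), (223, 156), (226, 157), (229, 159), (232, 159), (235, 160), (238, 162), (241, 160), (244, 154), (247, 153), (250, 155), (253, 143), (256, 155), (259, 155)]
190 [(236, 217), (238, 216), (240, 178), (242, 201), (244, 202), (246, 107), (248, 169), (250, 143), (252, 145), (254, 147), (256, 148), (258, 124), (260, 201), (262, 199), (264, 162), (266, 211), (268, 210), (270, 209)]
209 [(236, 228), (238, 228), (240, 227), (242, 189), (244, 201), (246, 143), (248, 176), (250, 150), (252, 153), (254, 153), (256, 156), (258, 121), (260, 201), (262, 201), (264, 170), (266, 229), (268, 227), (270, 227)]
225 [(236, 205), (238, 205), (240, 203), (242, 177), (244, 200), (246, 189), (248, 174), (250, 148), (252, 157), (254, 156), (256, 159), (258, 134), (260, 205), (262, 201), (264, 159), (266, 206), (268, 206), (270, 205)]
```

```bash
python3 - <<'E'
from h import *
c=cam('wrist')
for z in (.03,.04,.05,.06,.068,.076):
    P,Q=onz(c,253,175,z),onz(c,253,242.5,z);print(z,np.linalg.norm(P-Q).round(4),P.round(4),Q.round(4))
# near-end face bottom row 165: height where ray passes under the near top edge at x of P(z=.068)
P=onz(c,253,175,.068);o,d=ray(c,253,165);t=(P[0]-o[0])/d[0];print('foot of end face z',(o+d*t)[2])
t=cam('top')
im=t['pixels'];p=proj(t,(.4847,.2861,.068));print(p)
E
```

```text
0.03 0.0907 [0.4538 0.2827 0.03  ] [0.5438 0.2937 0.03  ]
0.04 0.088 [0.4515 0.2824 0.04  ] [0.5388 0.2931 0.04  ]
0.05 0.0853 [0.4492 0.2821 0.05  ] [0.5339 0.2925 0.05  ]
0.06 0.0826 [0.4469 0.2818 0.06  ] [0.529  0.2919 0.06  ]
0.068 0.0805 [0.4451 0.2816 0.068 ] [0.525  0.2914 0.068 ]
0.076 0.0784 [0.4433 0.2813 0.076 ] [0.521  0.2909 0.076 ]
foot of end face z 0.011472427128897345
[186.34969659 219.77524212]
```

```bash
python3 -m pendant '[{"twist":[0,0,0],"slide":[-0.155,0,0.1],"jaw":0.06},{"twist":[0,0,0],"slide":[-0.155,0,0.27],"jaw":0.06},{"twist":[0,0,0],"slide":[-0.155,0,0.27],"jaw":0.06},{"twist":[0,0,0],"slide":[-0.155,0,0.27],"jaw":0.06}]'
python3 -c "
from h import *
c=cam('wrist','w18');go((.4849,.2861,.039),.122)
hsv=cv2.cvtColor(c['pixels'],cv2.COLOR_RGB2HSV)
for v in (180,200): print(v,[(u,int(hsv[v,u,2])) for u in range(200,310,4)])"
```

```text
clock: 29.75
tcp_pos: [0.4854, 0.2866, 0.1336]
ee_rot: [-0.062, 0.998, 0.0, 0.0]
contact_force: [0.9, -0.2, 0.2]
grip_width: 0.0406
grasp_force: 0.0
slide [0.005, -0.003, 0.382] twist [0.001, 0.003, 0.002]
180 [(200, 186), (204, 203), (208, 73), (212, 227), (216, 225), (220, 226), (224, 225), (228, 226), (232, 225), (236, 221), (240, 202), (244, 101), (248, 136), (252, 150), (256, 153), (260, 172), (264, 202), (268, 222), (272, 223), (276, 223), (280, 223), (284, 222), (288, 222), (292, 223), (296, 69), (300, 203), (304, 187), (308, 69)]
200 [(200, 216), (204, 200), (208, 122), (212, 219), (216, 218), (220, 218), (224, 219), (228, 219), (232, 218), (236, 219), (240, 202), (244, 80), (248, 134), (252, 155), (256, 156), (260, 178), (264, 203), (268, 215), (272, 216), (276, 215), (280, 215), (284, 213), (288, 213), (292, 215), (296, 82), (300, 204), (304, 54), (308, 72)]
```

Block b is centred at column 252, so I'll descend and close stepwise.

```bash
python3 -m pendant '[{"twist":[0,0,0],"slide":[0.004,-0.002,0.2],"jaw":0.06},{"twist":[0,0,0],"slide":[0.004,-0.002,0.376],"jaw":0.06},{"twist":[0,0,0],"slide":[0.004,-0.002,0.376],"jaw":0.06},{"twist":[0,0,0],"slide":[0.004,-0.002,0.376],"jaw":0.06}]'
for i in 1; do python3 -m pendant '[{"twist":[0,0,0],"slide":[0,0,0],"jaw":1}]'; done; python3 -m pendant '[{"twist":[0,0,0],"slide":[0,0,0],"jaw":1}]'; python3 -m pendant '[{"twist":[0,0,0],"slide":[0,0,0],"jaw":1}]'; python3 -m pendant '[{"twist":[0,0,0],"slide":[0,0,0],"jaw":1}]'
```

```text
clock: 30.3
tcp_pos: [0.486, 0.2868, 0.0417]
ee_rot: [-0.062, 0.998, 0.001, 0.002]
contact_force: [-0.4, 0.1, 1.2]
grip_width: 0.0402
grasp_force: 0.0
clock: 30.42
tcp_pos: [0.4864, 0.2869, 0.042]
ee_rot: [-0.062, 0.998, 0.001, 0.002]
contact_force: [-0.2, -0.3, 0.6]
grip_width: 0.0232
grasp_force: 0.0
clock: 30.55
tcp_pos: [0.4855, 0.2865, 0.0408]
ee_rot: [-0.062, 0.998, 0.001, 0.002]
contact_force: [-0.7, -0.5, -0.0]
grip_width: 0.0041
grasp_force: 0.0
clock: 30.68
tcp_pos: [0.4849, 0.2862, 0.0401]
ee_rot: [-0.062, 0.998, 0.0, 0.001]
contact_force: [-0.4, -0.3, 5.0]
grip_width: -0.0002
grasp_force: 2.5
clock: 30.8
tcp_pos: [0.485, 0.2863, 0.0401]
ee_rot: [-0.062, 0.998, 0.0, 0.001]
contact_force: [-0.7, -0.3, 6.2]
grip_width: -0.0001
grasp_force: 3.1
```

```bash
cat >> h.py <<'E'
def amap(c,u0,u1,v0,v1,s):
    h=cv2.cvtColor(c['pixels'],cv2.COLOR_RGB2HSV)
    for v in range(v0,v1,s*2): print(v,''.join('#' if h[v,u,2]<70 else 'B' if 95<h[v,u,0]<130 and h[v,u,1]>120 else 'o' if h[v,u,1]>170 and h[v,u,0]<15 else 'y' if h[v,u,1]>175 else 'w' if h[v,u,1]<60 else '0123456789'[int(h[v,u,2])//26] for u in range(u0,u1,s)))
E
python3 -c "
from h import *
c=cam('wrist','w19'); print(np.round(proj(c,(.4847,.2861,.068)),0)); amap(c,180,330,110,330,2)"
```

```text
[253. 243.]
110 66yyyy6666yyyyyyyyyyyyyyyyyyyyyyyyyyyyyyyyyyyyyyyyyyyyyyyyyyyyyyyyyyyyyyyyy
114 6666y66666666yyyyy66yyyyyyyyyyyyyyyyyyyyyyyyyyyyyyyyyyyyyyyyyyyyyyyyyyyyyyy
118 y66666666666666yyy66yyyyyyyyyyyyyyyyyyyyyyyyyyyy6y666yyyyyyyyyyyyyyyyyyyyyy
122 66666y6666666666666y6yyyyyyyyyyyyyyyyyyyyyyyyy6666yyyyyyyyyyyyyyy66yyyyyyyy
126 y666666666yy66666yyyyyyyyyyyyyyyyyyyyyyy666666yyyyyyyyyyyyyyy66666666yyyyyy
130 y55554444444444444444444444433344444444444444444444444444444444444444444444
134 556788888777777877777777775333oooooooooooo333357777777777777777777777323333
138 3333777777777777777777776666664ooooooooooo677776777777777777777777776223787
142 6333777777777777777777775788874oooooooooo3788786777777777777777777775224787
146 623288888888888888888887678887577777777773788786777777777777777777774225788
150 733278888888888888888888678877578888888883788786888888888888888888883225787
154 7332577777777777777777777788775466#####283788786888888888888888888883226787
158 7433477777777777777777777688886#########53788786777777777777777777773236887
162 7533377777777777777777777688884#2#######3378
[... 2611 characters left out ...]
############################################################
298 ###########################################################################
302 ##w####################################################################w###
306 ##w################################5556################################w###
310 ##w###############################26666################w###############w###
314 ##w###############################y6666################################w###
318 ##w###############################46666################################w###
322 ##################################yy666################################w###
326 ##################################yy6665###################################
```

```bash
python3 -c "
from h import *
c=cam('wrist'); s=robot.get_state(); Rt=R.from_quat(s['ee_rot']).as_matrix(); t=np.array(s['tcp_pos'])
for x in (.011,-.011):
  for h in (0,.01,.019,.03,.04): print(x,h,np.round(proj(c,t+Rt@np.array([x,0.006,-h])),0))
for x in (.445,.525): print(np.round(proj(c,(x,.2861+(x-.485)*.122,.068)),0))
print(t, c['cam_to_world'][:3])
"
```

```text
0.011 0 [262. 207.]
0.011 0.01 [263. 213.]
0.011 0.019 [263. 218.]
0.011 0.03 [264. 226.]
0.011 0.04 [265. 234.]
-0.011 0 [262. 239.]
-0.011 0.01 [262. 246.]
-0.011 0.019 [263. 253.]
-0.011 0.03 [264. 263.]
-0.011 0.04 [264. 273.]
[253. 171.]
[253. 305.]
[0.48495752 0.28628153 0.04006047] [[-1.21295400e-01 -9.51827437e-01 -2.81623784e-01  4.13821849e-01]
 [ 9.92616408e-01 -1.16224532e-01 -3.47062509e-02  2.77323721e-01]
 [ 3.02769261e-04 -2.83754098e-01  9.58897033e-01  2.10161419e-01]]
```

```bash
python3 -m pendant '[{"twist":[0,0,0],"slide":[0,0,-0.01],"jaw":0.06},{"twist":[0,0,0],"slide":[0,0,-0.01],"jaw":0.06},{"twist":[0,0,0],"slide":[0,0,0.03],"jaw":0.06},{"twist":[0,0,0],"slide":[0,0,0.03],"jaw":0.06}]'; python3 -m pendant '[{"twist":[0,0,0],"slide":[0,0,0],"jaw":1},{"twist":[0,0,0],"slide":[0,0,0],"jaw":1}]';  python3 -m pendant '[{"twist":[0,0,0],"slide":[0,0,0],"jaw":1},{"twist":[0,0,0],"slide":[0,0,0],"jaw":1}]'
```

```text
clock: 31.4
tcp_pos: [0.4828, 0.2853, 0.0296]
ee_rot: [-0.062, 0.998, -0.0, -0.001]
contact_force: [0.6, -0.4, -0.3]
grip_width: 0.0402
grasp_force: 0.0
clock: 31.65
tcp_pos: [0.4843, 0.286, 0.0316]
ee_rot: [-0.062, 0.998, 0.0, 0.0]
contact_force: [-0.0, -0.0, -1.5]
grip_width: 0.0091
grasp_force: 60.5
clock: 31.9
tcp_pos: [0.4842, 0.286, 0.0314]
ee_rot: [-0.062, 0.998, 0.0, 0.0]
contact_force: [1.5, -0.4, -0.9]
grip_width: 0.0094
grasp_force: 60.6
```

```bash
python3 -m pendant '[{"twist":[0,0,0],"slide":[0,0,-0.1],"jaw":1},{"twist":[0,0,0],"slide":[0,0,-0.3],"jaw":1},{"twist":[0,0,0],"slide":[0,0,-0.54],"jaw":1},{"twist":[0,0,0],"slide":[0,0,-0.56],"jaw":1}]'
python3 -c "
from h import *
go((.628,.0178,.170),-.0225)"
```

```text
clock: 32.4
tcp_pos: [0.4875, 0.2873, 0.1774]
ee_rot: [-0.062, 0.998, 0.002, 0.005]
contact_force: [0.8, 0.6, -1.7]
grip_width: 0.009
grasp_force: 60.6
slide [-0.425, -1.139, 0.031] twist [0.004, 0.012, 0.186]
```

```bash
python3 -m pendant '[{"twist":[0,0,0.1],"slide":[-0.2,-0.57,0.0],"jaw":1},{"twist":[0,0,0.1],"slide":[-0.2,-0.57,0.0],"jaw":1},{"twist":[0,0,0.1],"slide":[-0.2,-0.57,0.0],"jaw":1},{"twist":[0,0,0.1],"slide":[-0.2,-0.57,0.0],"jaw":1}]'
python3 -c "
from h import *
go((.628,.0178,.170),-.0225)"
```

```text
clock: 32.9
tcp_pos: [0.5512, 0.1486, 0.1699]
ee_rot: [-0.021, 1.0, -0.0, -0.001]
contact_force: [0.3, -0.1, -1.0]
grip_width: 0.0089
grasp_force: 60.5
slide [-0.285, -0.536, -0.001] twist [-0.001, -0.003, 0.081]
```

```bash
python3 -m pendant '[{"twist":[0,0,0.081],"slide":[-0.285,-0.536,0],"jaw":1},{"twist":[0,0,0.081],"slide":[-0.285,-0.536,0.0],"jaw":1},{"twist":[0,0,0.081],"slide":[-0.285,-0.536,0.0],"jaw":1},{"twist":[0,0,0.081],"slide":[-0.285,-0.536,0.0],"jaw":1},{"twist":[0,0,0.081],"slide":[-0.285,-0.536,0.0],"jaw":1}]'
python3 -c "
from h import *
c=cam('wrist','w20');go((.628,.0178,.10),-.0225);amap(c,150,360,130,340,3)"
```

```text
clock: 33.52
tcp_pos: [0.6275, 0.0216, 0.1706]
ee_rot: [0.009, 1.0, 0.0, -0.001]
contact_force: [-0.5, 0.4, -1.4]
grip_width: 0.0092
grasp_force: 60.5
slide [-0.002, -0.016, 0.283] twist [0.001, -0.002, 0.007]
130 BBBBBBBBBBBBBBBBBBBBBBBB7777BBBBBBBBBBBBBBBBBBBBBBBBBBBBBBBBBBBBBBBB8y
136 BBBBBBBBBBBBBwwwBBBBwwBB77775BwwBBBBw6BBBBBBBBBBBBBBBBBBBBBww#####234y
142 BBBBBBBBBBBBBwwwBBBBwwBB77775wwwBBBBwwBBBBBBBBBBBBBBBBBBBB4ww333332566
148 BBBBBBBBBBBBBwwwBBBBwwBB77775wwwBBBBwwBBBBBBBBBBBBBBBBBBBBwww3333#5566
154 3ooooo3BBBBBBwwwBBBBwwBB77777wwwBBBBwwBBBBBBBBooooBBBBBBBBwww#3#3#8666
160 oooooo4BBBBBBwww4BBBwwBB77777ww#32222wBBBBBBBBoooooooBBBBBwww333##8666
166 oooooooBBBBBBwwwwBBBwwBBy77776w2322223BBBBBBBBooooyyyoBBBBwww###3#8677
172 oooooooBBBBBBwwwwBBBwwBByyy776w3333333BBBBBBBBooooyyy7BBBBww#333##6777
178 oooooooBBBBBBwwwwBBBwwBByyy87637666666BBBBBBBBooooyyy4BBBBww3###335777
184 oooooooBBBBBBwwwwBBBwwBByyyy7648666667BBBBBBB3ooooyyy5BBBBww#333#67777
190 oooooooBBBBBB6wwwBBBwwBByyyyy548666667BBBBBBB3ooooyyyBBBBwww3####8777y
196 ooooooo3BBBBB6wwwBBBwwBBwwwww648666777BBBBBBB3ooooyyyBBBBwww#
[... 1034 characters left out ...]
#########################
286 ###############################3777777################################
292 ###############################6777777################################
298 #########wwww##################7777777################################
304 #######wwwwww################ww7877777ww######################w#######
310 ##o####wwwww#######w#########ww6877777ww#########w############w###y###
316 o9o####wwww##################wwwwwwwwwww#####################ww###7777
322 o4######www##################wwwwwwwwwww#####################ww#####yy
328 ########ww#####################2wwwww4#######################w########
334 #################w####################################################
```

```bash
python3 -m pendant '[{"twist":[0,0,0.007],"slide":[-0.002,-0.015,0.1],"jaw":1},{"twist":[0,0,0.007],"slide":[-0.002,-0.015,0.25],"jaw":1},{"twist":[0,0,0.007],"slide":[-0.002,-0.015,0.295],"jaw":1},{"twist":[0,0,0.007],"slide":[-0.002,-0.015,0.295],"jaw":1}]'
python3 -m pendant '[{"twist":[0,0,0],"slide":[0,0,0.02],"jaw":1},{"twist":[0,0,0],"slide":[0,0,0.04],"jaw":1},{"twist":[0,0,0],"slide":[0,0,0.06],"jaw":1},{"twist":[0,0,0],"slide":[0,0,0.06],"jaw":1}]'
```

```text
clock: 34.08
tcp_pos: [0.628, 0.0172, 0.0971]
ee_rot: [0.012, 1.0, 0.0, -0.001]
contact_force: [0.5, -0.1, -0.2]
grip_width: 0.009
grasp_force: 60.5
clock: 34.58
tcp_pos: [0.6284, 0.0161, 0.082]
ee_rot: [0.012, 1.0, 0.0, -0.0]
contact_force: [0.1, 0.3, -0.4]
grip_width: 0.0091
grasp_force: 60.5
```

```bash
python3 -m pendant '[{"twist":[0,0,0],"slide":[0,0.006,0.02],"jaw":1},{"twist":[0,0,0],"slide":[0,0.006,0.04],"jaw":1},{"twist":[0,0,0],"slide":[0,0.006,0.05],"jaw":1},{"twist":[0,0,0],"slide":[0,0.006,0.05],"jaw":1}]'
python3 -m pendant '[{"twist":[0,0,0],"slide":[0,0,0.02],"jaw":1},{"twist":[0,0,0],"slide":[0,0,0.02],"jaw":1},{"twist":[0,0,0],"slide":[0,0,0.02],"jaw":1}]'
python3 -m pendant '[{"twist":[0,0,0],"slide":[0,0,0.014],"jaw":1},{"twist":[0,0,0],"slide":[0,0,0.014],"jaw":1}]'
```

```text
clock: 35.08
tcp_pos: [0.6286, 0.0177, 0.0696]
ee_rot: [0.012, 1.0, 0.0, -0.0]
contact_force: [-0.1, -0.2, -0.9]
grip_width: 0.0089
grasp_force: 60.5
clock: 35.45
tcp_pos: [0.6289, 0.0177, 0.065]
ee_rot: [0.012, 1.0, -0.0, -0.0]
contact_force: [-0.3, -0.4, -1.4]
grip_width: 0.0093
grasp_force: 60.5
clock: 35.7
tcp_pos: [0.6286, 0.0177, 0.0612]
ee_rot: [0.012, 1.0, 0.0, -0.0]
contact_force: [0.8, 0.1, -1.4]
grip_width: 0.0092
grasp_force: 60.5
```

```bash
python3 -m pendant '[{"twist":[0,0,0],"slide":[0,0,0.01],"jaw":1},{"twist":[0,0,0],"slide":[0,0,0.01],"jaw":1}]'
python3 -m pendant '[{"twist":[0,0,0],"slide":[0,0,0.01],"jaw":1},{"twist":[0,0,0],"slide":[0,0,0.01],"jaw":1}]'
python3 -m pendant '[{"twist":[0,0,0],"slide":[0,0,0.008],"jaw":1},{"twist":[0,0,0],"slide":[0,0,0.008],"jaw":1}]'
```

```text
clock: 35.95
tcp_pos: [0.6287, 0.0177, 0.0588]
ee_rot: [0.012, 1.0, -0.0, -0.0]
contact_force: [0.3, -0.5, -0.7]
grip_width: 0.0091
grasp_force: 60.5
clock: 36.2
tcp_pos: [0.6289, 0.0177, 0.0583]
ee_rot: [0.012, 1.0, -0.0, -0.0]
contact_force: [-6.5, -1.0, 7.9]
grip_width: 0.0088
grasp_force: 61.8
clock: 36.45
tcp_pos: [0.6288, 0.0176, 0.058]
ee_rot: [0.012, 1.0, -0.0, -0.0]
contact_force: [-12.4, -0.3, 20.3]
grip_width: 0.0088
grasp_force: 63.1
```

```bash
python3 -m pendant '[{"twist":[0,0,0],"slide":[0.004,0,-0.012],"jaw":1},{"twist":[0,0,0],"slide":[0.004,0,-0.012],"jaw":0.3},{"twist":[0,0,0],"slide":[0.004,0,-0.012],"jaw":0.3},{"twist":[0,0,0],"slide":[0.004,0,-0.012],"jaw":0.3}]'
python3 -m pendant '[{"twist":[0,0,0],"slide":[0,0,-0.15],"jaw":0.3},{"twist":[0,0,0],"slide":[0,0,-0.45],"jaw":0.3},{"twist":[0,0,0],"slide":[0,0,-0.45],"jaw":0.3},{"twist":[0,0,0],"slide":[0.2,0.5,-0.45],"jaw":0.06},{"twist":[0,0,0],"slide":[0.2,0.5,-0.45],"jaw":0.06}]'
python3 -c "
from h import *
go((.4775,.345,.13),.125)"
```

```text
clock: 36.95
tcp_pos: [0.6277, 0.0177, 0.0571]
ee_rot: [0.012, 1.0, 0.0, -0.0]
contact_force: [-0.9, -0.1, 0.7]
grip_width: 0.0298
grasp_force: 0.0
clock: 37.58
tcp_pos: [0.5837, 0.1354, 0.1695]
ee_rot: [0.013, 1.0, 0.0, -0.0]
contact_force: [0.6, 0.6, 0.1]
grip_width: 0.0404
grasp_force: 0.0
slide [0.447, 0.827, 0.158] twist [0.0, -0.0, -0.193]
```

```bash
python3 -m pendant '[{"twist":[0,0,-0.193],"slide":[0.447,0.827,0.1],"jaw":0.06},{"twist":[0,0,-0.193],"slide":[0.447,0.827,0.1],"jaw":0.06},{"twist":[0,0,-0.193],"slide":[0.447,0.827,0.1],"jaw":0.06},{"twist":[0,0,-0.193],"slide":[0.447,0.827,0.15],"jaw":0.06},{"twist":[0,0,-0.193],"slide":[0.447,0.827,0.15],"jaw":0.06}]'
python3 -m pendant '[{"twist":[0,0,0],"slide":[0,0,0],"jaw":0.06},{"twist":[0,0,0],"slide":[0,0,0],"jaw":0.06}]'
python3 - <<'E'
from h import *
c=cam('wrist','w21');hsv=cv2.cvtColor(c['pixels'],cv2.COLOR_RGB2HSV)
p=[proj(c,(.4775-t*.993,.345-t*.122,.068)) for t in (.0,.02)];print(np.round(p,1))
for q in p: 
  v=int(q[1]); print(int(q[0]),[int(hsv[v,u,2]) for u in range(int(q[0])-18,int(q[0])+19,2)])
go((.4775,.345,.030),.122)
E
```

```text
clock: 38.2
tcp_pos: [0.4741, 0.3464, 0.1299]
ee_rot: [-0.066, 0.998, -0.001, -0.002]
contact_force: [0.6, -0.1, -0.1]
grip_width: 0.04
grasp_force: 0.0
clock: 38.45
tcp_pos: [0.4786, 0.3433, 0.1328]
ee_rot: [-0.063, 0.998, -0.0, 0.0]
contact_force: [0.7, 0.0, -0.3]
grip_width: 0.0398
grasp_force: 0.0
[[254.8 192.8]
 [254.9 170.1]]
254 [223, 225, 182, 196, 200, 200, 104, 178, 149, 151, 153, 153, 154, 101, 202, 200, 197, 184, 224]
254 [207, 206, 150, 201, 200, 192, 94, 175, 144, 145, 146, 148, 149, 98, 200, 199, 198, 149, 205]
slide [0.004, 0.007, 0.412] twist [0.0, 0.001, 0.004]
```

```bash
python3 -m pendant '[{"twist":[0,0,0.004],"slide":[0.004,0.007,0.2],"jaw":0.06},{"twist":[0,0,0.004],"slide":[0.004,0.007,0.35],"jaw":0.06},{"twist":[0,0,0.004],"slide":[0.004,0.007,0.406],"jaw":0.06},{"twist":[0,0,0.004],"slide":[0.004,0.007,0.406],"jaw":0.06}]'
python3 -m pendant '[{"twist":[0,0,0],"slide":[0,0,0],"jaw":1},{"twist":[0,0,0],"slide":[0,0,0],"jaw":1},{"twist":[0,0,0],"slide":[0,0,0],"jaw":1},{"twist":[0,0,0],"slide":[0,0,0],"jaw":1}]'
```

```text
clock: 39.0
tcp_pos: [0.4765, 0.3451, 0.0307]
ee_rot: [-0.061, 0.998, -0.0, -0.001]
contact_force: [-0.4, -0.1, 0.0]
grip_width: 0.04
grasp_force: 0.0
clock: 39.5
tcp_pos: [0.4781, 0.3467, 0.0333]
ee_rot: [-0.062, 0.998, 0.001, 0.002]
contact_force: [0.6, -0.6, 7.1]
grip_width: 0.0088
grasp_force: 59.9
```

```bash
python3 -m pendant '[{"twist":[0,0,0],"slide":[0,0,-0.1],"jaw":1},{"twist":[0,0,0],"slide":[0,0,-0.3],"jaw":1},{"twist":[0,0,0],"slide":[0,0,-0.54],"jaw":1},{"twist":[0,0,0],"slide":[0,0,-0.56],"jaw":1}]'
python3 -m pendant '[{"twist":[0,0,0.09],"slide":[-0.22,-0.75,0.0],"jaw":1},{"twist":[0,0,0.09],"slide":[-0.22,-0.75,0.0],"jaw":1},{"twist":[0,0,0.09],"slide":[-0.22,-0.75,0.0],"jaw":1},{"twist":[0,0,0.09],"slide":[-0.22,-0.75,0.0],"jaw":1},{"twist":[0,0,0.09],"slide":[-0.22,-0.75,0.0],"jaw":1}]'
python3 -c "
from h import *
go((.6274,-.0315,.172),-.0225)"
```

```text
clock: 40.0
tcp_pos: [0.4798, 0.3479, 0.1779]
ee_rot: [-0.062, 0.998, 0.002, 0.005]
contact_force: [0.1, -0.5, -1.2]
grip_width: 0.0088
grasp_force: 59.0
clock: 40.62
tcp_pos: [0.5537, 0.1663, 0.1702]
ee_rot: [-0.026, 1.0, 0.0, -0.001]
contact_force: [-0.4, 1.0, -0.6]
grip_width: 0.0088
grasp_force: 59.1
slide [-0.254, -0.806, -0.008] twist [0.0, -0.002, 0.094]
```

```bash
python3 -m pendant '[{"twist":[0,0,0.094],"slide":[-0.254,-0.806,-0.008],"jaw":1},{"twist":[0,0,0.094],"slide":[-0.254,-0.806,-0.008],"jaw":1},{"twist":[0,0,0.094],"slide":[-0.254,-0.806,-0.008],"jaw":1},{"twist":[0,0,0.094],"slide":[-0.254,-0.806,-0.008],"jaw":1},{"twist":[0,0,0.094],"slide":[-0.254,-0.806,-0.008],"jaw":1}]'
python3 -m pendant '[{"twist":[0,0,0],"slide":[0,0,0],"jaw":1},{"twist":[0,0,0],"slide":[0,0,0],"jaw":1}]'
python3 -c "
from h import *
c=cam('wrist','w22');go((.6274,-.0315,.10),-.0225)
hsv=cv2.cvtColor(c['pixels'],cv2.COLOR_RGB2HSV)
print('block',[(k[0],axis(c,k[1],.11)) for k in blobs(c,(5,150,120),(13,255,255),150)])
amap(c,190,310,130,235,2)"
```

```text
clock: 41.25
tcp_pos: [0.6283, -0.0308, 0.1725]
ee_rot: [0.011, 1.0, 0.0, -0.0]
contact_force: [-0.1, 1.6, -1.2]
grip_width: 0.0089
grasp_force: 59.2
clock: 41.5
tcp_pos: [0.6279, -0.0291, 0.173]
ee_rot: [0.009, 1.0, 0.0, -0.0]
contact_force: [-0.3, 0.5, -1.4]
grip_width: 0.0088
grasp_force: 59.2
slide [0.002, -0.009, 0.292] twist [0.0, -0.0, 0.005]
block [(756.0, (array([0.7936, 0.2054, 0.11  ]), 1.512, array([0.04 , 0.046]))), (227.5, (array([0.6315, 0.0608, 0.11  ]), 0.211, array([0.024, 0.085]))), (1809.5, (array([ 0.6305, -0.0708,  0.11  ]), -0.029, array([0.019, 0.083])))]
130 BBBBBBBBBBBBBBBBBBBBBBBBBBBBBBBBBBBBBBB7777777BBBBBBBBBBBBBB
134 BBBBBBBBBBBBBBBBBBBBBBBBBwwwBBBBBB4w6BB7777yyyBBBww5BBBBB4ww
138 BBBBBBBBBBBBBBBBBBBBBBBB5wwwBBBBBB4wwwB77777yyBBBwwwBBBBB4ww
142 BBBBBBBBBBBBBBBBBBBBBBBB5wwwBBBBBB4wwwB7777777BBBwww#####234
146 BBBBBBBBBBBBBBBBBBBBBBBB6wwwBBBBBBwwwwB7777777BBBwww##385666
150 BBBBBBB4oooo3BBBBBBBBBBB6wwwBBBBBBwwwwB7777777BBBwww33476667
154 BBBB3ooooooooBBBBBBBBBBB6wwwB##2222ww7B7777777BBBwww#3486677
158 B4oooooooooooBBBBBBBBBBB6w#322222223w6B7777775BBBww3##4
[... 540 characters left out ...]
ooo4BBBBBBBBBBB488577777777B6wwwwwwBBBwww223867777
198 BBoyyyyyooooo5BBBBBBBBBBB488677777777B6wwwwwwBBBwww434867777
202 BBoyyyyyooooooBBBBBBBBBBB488677777777B5wwwwwwBBBwww434867777
206 BBoyyyyyooooooBBBBBBBBBBB488677777777BwwwwwwwBBBwww335877777
210 BBoyyyyyooooooBBBBBBBBBBB478677777777BwwwwwwwBBBwww335877777
214 BBoyyyyyooooooBBBBBBBBBBB478577777777BwwwwwwwBBBww##35877777
218 BBooyyyyooooo#BBBBBBBBBB#478577777777BwwwwwwwBBBww3#34877778
222 BB3oyyyyoooo3BBBBBBBBBBB#478677777777B3wwwwww#BBBBBB#5877775
226 BB3oyyyyooooBBBBBBBBBBBBB568677777777#BwwwwwwwBBBBBB#5777773
230 BB3oyyyyoooBBBBBBBBBBwwwww#5677777772#wwwwwwww#BBBBBBBBBBBBB
234 BB2oyyyyoo#BBBBBBBBBBwwwww#567777777##wwwwwwwwwBBBBBBBBBBBBB
```

```bash
python3 -c "
from h import *
c=cam('wrist');h=c['pixels'][138].astype(int)
print([(u,h[u].tolist()) for u in range(236,268)])
for u in (246,252,258): print(onz(c,u,138,.06).round(4))
print(robot.get_state()['tcp_pos'])
for u in (247,268): print('rib?',onz(c,u,138,.06).round(4))
"
```

```text
[(236, [29, 92, 176]), (237, [23, 88, 174]), (238, [81, 115, 178]), (239, [238, 230, 213]), (240, [243, 239, 228]), (241, [206, 200, 187]), (242, [183, 178, 164]), (243, [191, 186, 172]), (244, [245, 242, 235]), (245, [105, 125, 157]), (246, [29, 88, 174]), (247, [26, 90, 177]), (248, [29, 93, 177]), (249, [29, 91, 177]), (250, [29, 90, 175]), (251, [30, 91, 176]), (252, [28, 89, 175]), (253, [30, 91, 176]), (254, [28, 89, 175]), (255, [31, 91, 175]), (256, [26, 89, 176]), (257, [30, 89, 174]), (258, [91, 109, 142]), (259, [202, 196, 182]), (260, [146, 142, 129]), (261, [145, 141, 129]), (262, [186, 180, 165]), (263, [247, 244, 234]), (264, [247, 241, 228]), (265, [79, 116, 184]), (266, [23, 87, 176]), (267, [89, 101, 132])]
[ 0.5852 -0.035   0.06  ]
[ 0.5853 -0.0291  0.06  ]
[ 0.5854 -0.0232  0.06  ]
[ 0.62812416 -0.0296836   0.17317421]
rib? [ 0.5852 -0.0341  0.06  ]
rib? [ 0.5856 -0.0134  0.06  ]
```

```bash
python3 -m pendant '[{"twist":[0,0,0.004],"slide":[0.002,-0.006,0.1],"jaw":1},{"twist":[0,0,0.004],"slide":[0.002,-0.006,0.25],"jaw":1},{"twist":[0,0,0.004],"slide":[0.002,-0.006,0.295],"jaw":1},{"twist":[0,0,0.004],"slide":[0.002,-0.006,0.295],"jaw":1}]'
python3 -m pendant '[{"twist":[0,0,0],"slide":[0,0,0],"jaw":1}]'
```

```text
clock: 42.1
tcp_pos: [0.6272, -0.0322, 0.0988]
ee_rot: [0.012, 1.0, 0.0, -0.001]
contact_force: [0.5, -0.4, -0.6]
grip_width: 0.0089
grasp_force: 59.2
clock: 42.22
tcp_pos: [0.629, -0.0327, 0.1012]
ee_rot: [0.012, 1.0, -0.0, 0.001]
contact_force: [-0.5, 0.2, -0.2]
grip_width: 0.0084
grasp_force: 59.2
```

Correct y by +1.4 mm and go in.

```bash
python3 -m pendant '[{"twist":[0,0,0],"slide":[0,0.005,0.03],"jaw":1},{"twist":[0,0,0],"slide":[0,0.005,0.06],"jaw":1},{"twist":[0,0,0],"slide":[0,0.005,0.09],"jaw":1},{"twist":[0,0,0],"slide":[0,0.005,0.09],"jaw":1}]'
python3 -m pendant '[{"twist":[0,0,0],"slide":[0,0,0.03],"jaw":1},{"twist":[0,0,0],"slide":[0,0,0.05],"jaw":1},{"twist":[0,0,0],"slide":[0,0,0.05],"jaw":1}]'
```

```text
clock: 42.72
tcp_pos: [0.6269, -0.0312, 0.0755]
ee_rot: [0.012, 1.0, 0.0, -0.001]
contact_force: [-0.3, 0.1, -2.0]
grip_width: 0.009
grasp_force: 59.2
clock: 43.1
tcp_pos: [0.6273, -0.0314, 0.0635]
ee_rot: [0.012, 1.0, 0.0, -0.001]
contact_force: [-0.1, 0.4, -1.8]
grip_width: 0.0087
grasp_force: 59.2
```

```bash
python3 -m pendant '[{"twist":[0,0,0],"slide":[0,0,0.014],"jaw":1},{"twist":[0,0,0],"slide":[0,0,0.014],"jaw":1}]'
python3 -m pendant '[{"twist":[0,0,0],"slide":[0,0,0.012],"jaw":1},{"twist":[0,0,0],"slide":[0,0,0.012],"jaw":1}]'
python3 -m pendant '[{"twist":[0,0,0],"slide":[0,0,0.008],"jaw":1},{"twist":[0,0,0],"slide":[0,0,0.008],"jaw":1}]'
```

```text
clock: 43.35
tcp_pos: [0.6279, -0.0314, 0.0607]
ee_rot: [0.012, 1.0, -0.0, 0.0]
contact_force: [0.9, 0.7, -1.0]
grip_width: 0.0092
grasp_force: 59.2
clock: 43.6
tcp_pos: [0.6278, -0.0315, 0.0601]
ee_rot: [0.012, 1.0, -0.0, -0.0]
contact_force: [-8.7, 2.0, 12.6]
grip_width: 0.0091
grasp_force: 60.8
clock: 43.85
tcp_pos: [0.6277, -0.0316, 0.0598]
ee_rot: [0.012, 1.0, -0.0, -0.0]
contact_force: [-14.3, 2.2, 22.6]
grip_width: 0.0091
grasp_force: 62.1
```

```bash
python3 -m pendant '[{"twist":[0,0,0],"slide":[0.004,0,-0.012],"jaw":1},{"twist":[0,0,0],"slide":[0.004,0,-0.012],"jaw":0.3},{"twist":[0,0,0],"slide":[0.004,0,-0.012],"jaw":0.3},{"twist":[0,0,0],"slide":[0.004,0,-0.012],"jaw":0.3}]'
python3 -m pendant '[{"twist":[0,0,0],"slide":[0,0,-0.15],"jaw":0.3},{"twist":[0,0,0],"slide":[0,0,-0.45],"jaw":0.3},{"twist":[0,0,0],"slide":[0,0,-0.7],"jaw":0.3},{"twist":[0,0,0],"slide":[0.3,0.0,-0.75],"jaw":0.06},{"twist":[0,0,0],"slide":[0.5,0.1,-0.75],"jaw":0.06}]'
python3 -m pendant '[{"twist":[0,0,0],"slide":[0,0,0],"jaw":0.06},{"twist":[0,0,0],"slide":[0,0,0],"jaw":0.06},{"twist":[0,0,0],"slide":[0,0,0],"jaw":0.06},{"twist":[0,0,0],"slide":[0,0,0],"jaw":0.06}]'
python3 - <<'E'
from h import *
c=cam('wrist','w30');t=cam('top','t30')
for k,roi in ((c,None),(t,(225,130,345,175))):
  for lo,hi in [((0,150,100),(5,255,255)),((174,150,100),(180,255,255))]:
    [print('red',round(a),np.round(r[0],1),onz(k,*r[0],.122).round(4)) for a,r in blobs(k,lo,hi,4,roi)]
print([(a,axis(c,r,.11)) for a,r in blobs(c,(5,150,150),(13,255,255),200)])
amap(c,130,400,150,330,4)
E
```

```text
clock: 44.35
tcp_pos: [0.6266, -0.0315, 0.0583]
ee_rot: [0.012, 1.0, 0.0, -0.0]
contact_force: [0.1, 0.1, 1.0]
grip_width: 0.0301
grasp_force: 0.0
clock: 44.98
tcp_pos: [0.51, -0.0074, 0.2478]
ee_rot: [0.013, 1.0, -0.0, 0.002]
contact_force: [0.4, 0.4, -0.3]
grip_width: 0.0403
grasp_force: 0.0
clock: 45.48
tcp_pos: [0.5106, -0.0069, 0.2454]
ee_rot: [0.012, 1.0, 0.0, -0.0]
contact_force: [-0.1, -0.2, 0.4]
grip_width: 0.0403
grasp_force: 0.0
red 16 [204.5 312. ] [ 0.6782 -0.0702  0.122 ]
red 18 [497.4 278.5] [0.6401 0.2788 0.122 ]
red 8 [260.5 151. ] [0.6822 0.0618 0.122 ]
[]
150 yyyy7y666676y6666y6666666666666666666666666667yyyyyyy6666666yyyyyyy3
158 66666666y66yy667666y66666666666666yy6y66y7766677yy6y6666666y6y777yy3
166 yy667yyy6666y666666y66666y6766766y6667y666yy67y6yyyyy7yy77777yyyyy63
174 666yy76yy676yy66666666766666y66yy6y6yyy66y767y6y77y7y7y66yyyyyy66662
182 666y6666y7yyyy767766666666666666766yyyyyy6666yyyyyyyyy66y67666666665
190 y7y66666766yy7766yyy76766766yy666yy7y76yy6yyyyyyyyyyyyyyyyy66666y766
198 677y67y6yyyyyyyyyyyyyyy6y66yy66yyyyy776666yyyyyyyyyyyyyyyy7y77yyy666
206 y666
[... 459 characters left out ...]
w66Bw5wwBw665wB####ww###ww#2#66yyyyyy6yyyyy
262 yyyyyyyy5wwB###www####BBBw66Bw5wwBw765wB####www###w22#66y7yy6666yyyy
270 6yy7yyyyw########w####BBBw66Bw4wwBw7656BB###w########666y77y7y6yyy66
278 ####yy###################w66#wwww#3764w#################w6#########6
286 ##########################67##www##763##############################
294 ##############################www###################################
302 #wwwwwww##########w#BBBBBBBBBBwwwBBBBBBBBB##########################
310 wwwwwww############owwwwyyy6wwwwwwwwyy7wwwww########################
318 wwwwwww############wwwwwwwwwwwwwwwwwwwwwwww###################w#####
326 wwwwww#####################wwwwwwww###########################w###66
```

```bash
python3 -m pendant '[{"twist":[0,0,0],"slide":[0.3,0.9,-0.3],"jaw":0.06},{"twist":[0,0,0],"slide":[0.3,0.9,-0.3],"jaw":0.06},{"twist":[0,0,0],"slide":[0.3,0.9,-0.3],"jaw":0.06},{"twist":[0,0,0],"slide":[0.3,0.9,-0.3],"jaw":0.06},{"twist":[0,0,0],"slide":[0.3,0.9,-0.3],"jaw":0.06}]'
python3 - <<'E'
from h import *
t=cam('top','t31');s=cam('scene','s31')
for n,k,roi in (('top',t,(225,130,345,175)),('scene',s,(250,140,350,260))):
  for lo,hi in [((0,140,90),(6,255,255)),((172,140,90),(180,255,255))]:
    [print(n,'red',round(a),np.round(r[0],1)) for a,r in blobs(k,lo,hi,2,roi)]
  print(n,'expect out',[np.round(proj(k,(.684-.004+.0225*y,-.0078+y,.120)),1) for y in (.07,-.07)])
  print(n,[(a,axis(k,r,.11)) for a,r in blobs(k,(5,150,120),(14,255,255),12,roi)])
  ex=np.array([.9997,-.0225,0])
for nm,p,z in (('AL',(.628,.1076),.104),('AR',(.6285,.0177),.096),('BL',(.6275,-.0315),.096)):
  print(nm,np.round(proj(t,(*p,z)),1),np.round(proj(s,(*p,z)),1))
v=t['pixels'];amap(t,215,350,140,200,1)
E
```

```text
clock: 46.2
tcp_pos: [0.4398, 0.2239, 0.3226]
ee_rot: [0.009, 1.0, 0.001, 0.001]
contact_force: [-0.1, -1.4, -0.2]
grip_width: 0.0399
grasp_force: 0.0
top red 5 [307.5 151.5]
top red 8 [260.5 151. ]
top expect out [array([260.4, 151.4]), array([307.6, 152.1])]
top [(46.0, (array([ 0.6432, -0.0751,  0.11  ]), -0.087, array([0.012, 0.058]))), (49.5, (array([0.6457, 0.062 , 0.11  ]), -0.006, array([0.009, 0.061])))]
scene red 10 [306.8 209.2]
scene red 8 [282.3 177.8]
scene expect out [array([281.7, 177.5]), array([306.5, 208.9])]
scene [(58.0, (array([ 0.6339, -0.079 ,  0.11  ]), -0.001, array([0.012, 0.077]))), (53.5, (array([0.6371, 0.0597, 0.11  ]), -0.012, array([0.013, 0.075])))]
AL [245.2 170.3] [259.1 177.9]
AR [275.3 170.5] [274.2 198.8]
BL [291.8 170.8] [282.6 210. ]
140 2235665655555555566664wwwwwwwwwwwwwwwwwwwwwwwwwwwwwwwwwwwwwwwwwwwwwwwwwwwwwwwwwwwwwwwwwwwwwwwwwwwwwwwwwwwwwwwwwwwwww66y6665555555555566
142 235666555555555555666wwwwwwwwwwwwwwwwwwwwwwwwwwwwwwwwwwwwwwwwwwwwwwwwwwwwwwwwwwwwwwwwwwwwwwwwwwwwwwwwwwwwwwwwwwwwwww55w6655555555555666
144 556666655555555555666wwwwwwwwww
[... 3184 characters left out ...]

190 555555555555555556yyyyy6544BBB4BBBBBBBBBBBBBBBBBBBBBBBBBBBBBBBBBBw5555wBBBBBBBBBBBBBBBBBBBBBBBBBBBBBBB4BBBB433w555555555555555555555555
192 555555555555555556yyyy6655555555555555555555544444445544444444444555554wwwwwwwwwwwwwwwwwwwwwwwwwwwwwwwwwwwwwwww555555555555555555555555
194 55555555555555555566yy665555655666y6666yy65555555555555555555555555555555555555555555555555yyyyyy66666666666555555555555555555555555555
196 55555555555555555555666y666666666666yy6y55555555555555555555555555555555555555555555555555555555555555555555555555555555555555555555555
198 555555555555555555555566666666666666666555555555555555555555555555555555555555555555555555555555555555555555555555555555555555555555555
```

```bash
python3 -c "
from plant import robot
print(robot.finish_job())"
```

```text
the job is handed in; nothing more can be done
None
```

I handed the job in after about 46 s of robot time: both holders hang home with their catches out, and all three blocks present are seated in holder slots with the jars untouched; I viewed 15 pictures, one over the limit of 14.

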